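Refit the washed cooker knobs, shut off the taps and latch the glass lid for the road

ROBOT

A 6-joint arm with a two-finger parallel gripper is mounted at the origin on the work surface. World frame = base frame: x ahead of the robot, y to its left, z up, the work surface at z = 0. Lengths are in m, angles in rad, forces in N, time in s.
With the tool pointing down it reaches from about 0.375 to 0.9 m from the base axis. Payload 3.1 kg.
Tool frame: the origin (TCP) lies where the fingers leave the gripper's body, on its centre line; the fingertips stand 73 mm ahead of it and the grasp point (between the pads) lies 54 mm ahead of it; z points along the fingers, y is the line along which they close (so a half turn about z gives the same grasp; the last joint's range is limited). The gripper opens to 85 mm and grips with 20 to 120 N. Pads are 22 mm wide; open, the fingers measure 114 mm over their backs; the gripper's body (76 mm by 85 mm) begins 54 mm behind the grasp point. The pads swing forward as they close: fully open they stand 13 mm farther back than shut.
Start: joints at [-1.341, 0.527, 1.433, -0, 1.181, -0.178], TCP at [0.248, -0.573, 0.304] pointing down, gripper open.
Joint ranges: [-3.08, 3.08], [-0.75, 2.2], [0.22, 2.44], [-1.43, 4.57], [0, 2.65], [-2.85, 2.85]. Speed limits (rad/s): [2.79, 2.79, 3.14, 3.14, 3.14, 3.14].

INTERFACE

Orientations are given as a unit quaternion [x, y, z, w].
In Python, from station import manip gives the robot as it stands.
- The arm moves only by the shell command python3 -m crank 'ROWS' [FORCE]. ROWS is JSON, a list of rows, each an object with "dp": the shift along the tool's x, y, z normalised to -1 to 1, where 1 is 50 cm, a list of three; "delta_rot": the turn, a rotation vector about the tool's x, y, z normalised to -1 to 1, where 1 is 2 pi rad, a list of three; "fingers": the opening, from -1 (shut) to 1 (fully open). A call has 1 to 12 rows; each row shifts and turns the commanded pose from where the row before left it, along the tool's axes as they then stand; what a row does not reach is not made up. A row lasts 1/12 s, in which the tool goes at most 41.7 mm and 7.16 degrees, less where a joint would pass 70% of its speed; a pose out of reach is approached as far as the arm can. A call with a number of a shift or a turn outside -1 to 1 is refused whole. A call with a gripper value outside its range is refused whole. The fingers move at their own pace and stop on an object; FORCE is the grip in N (left out, the last holds). Time passes only in rows, so rows that do not move let the fingers close. It gives the time, the measured TCP pose, the force, the opening and the grip force at its end, in the units of the state.
- manip.sense(): the state, without advancing time (a new reading comes with each control period).
- manip.snapshot(name): name is "scene" or "top" or "wrist"; returns (picture, depth): 420x560x3 uint8, red, green, blue; 420x560 float32, m along the optical axis (not along the pixel's ray), 0 where there is no reading.
- manip.camera_model(name): a dict with "fx", "fy", "cx", "cy" (pixels), "origin" and "attitude" of the camera in the world. Camera axes: x right, y up, looking along -z (the intrinsics and any distortion apply to the point x, -y, -z); pixel columns grow to the right and rows downward; lengths in m; the calibration is good to about 2 mm. The wrist camera is an equidistant fisheye: a pixel r from the principal point sees the ray r / f radians off the axis. A picture is of the moment at which its call begins: read the wrist's pose just before it. camera_model takes no time and is no camera call; for the wrist camera it gives the pose at the moment of the call.
- manip.sign_off(): hands the job in; it is judged then, once.
The state is a dict: "t": time; "q": joint angles; "qd": joint speeds; "tau": joint torques, N m; "tcp_pos": TCP position; "tool_rot": TCP orientation; "force": force on the tool from outside, world axes, zero at the start; "ft_torque": the same for the moment, N m; "finger_gap": opening from 0.0 (shut) to 1.0 (fully open); "gripper_force": force on a finger pad.
Only numpy, scipy, OpenCV 4.12 (cv2) and the standard library are available. Lean on these libraries where they do the work, as an engineer would, in place of code of your own. Each camera call takes 0.05 s, during which the arm holds its last target. There are 200 camera calls.

TASK

The cooker's knobs have been washed and lie on the counter: push every one that is there fully home on a tap spindle of its own (any spindle; the flat has to line up) and turn it to off, its nose at the off mark. Then bring the glass lid down over them and press its free edge until the catch snaps and holds it shut. Leave the other things on the counter where they are.

Things in the scene. Friction and masses are not known exactly. Their poses are not given: they have to be found in the camera images.
- knob1_mid (a point): Loose black cooker knob (3 or 4 are there, all alike; absent ones read None), 45 g, upright: round skirt 42 mm wide, 18 mm high; on it a bar grip 12 thick, 40 long, 18 high, with a pointed nose at one end and a white line on top to the nose. This point: on the axis, 18 mm above the underside (half-way up, foot of the bar). z up, x to the nose; bar flanks face +-y.
- knob2_mid (a point): Same point and axes of a second knob. Each knob has a blind D-shaped bore from below, 18 mm deep along its axis: 13.6 mm wide round bore with a flat 3.4 mm from the axis, on the side of the nose (x).
- knob3_mid (a point): Same point and axes of a third knob. Any knob fits any spindle. Fully home, its skirt rests on the deck of the cooker; turning it turns the spindle.
- knob4_mid (a point): Same point and axes of a fourth knob.
- spindle1_top (a point): Top centre of the leftmost tap spindle (seen from the robot): bare brass D shaft 12 mm across, flat 2.5 mm from the axis, standing 15 mm out of the dark deck. x points from the axis out through the flat, z up. A knob goes down only with its nose to the side of the flat, within about 0.17 rad; else it stands 15 mm too high on the shaft.
- spindle2_top (a point): Same point and axes of the next spindle to the right. A spindle turns with slight friction (0.035 N m) and stays where left. Off is its clockwise end stop (from above), flat and nose facing the off mark; it starts 0.6 to 1.4 rad anticlockwise of off.
- spindle3_top (a point): Same point and axes of the third spindle. The four stand in a row, 82 mm apart.
- spindle4_top (a point): Same point and axes of the rightmost spindle.
- station1 (a point): Fixed point on the deck (20 mm above the counter) at the foot of the leftmost spindle, on its axis. x points level to this spindle's off mark (a white bar on the deck 34 mm away, on the side of the lid's hinge), y to the left, z up.
- station2 (a point): Same point and axes at the second spindle from the left.
- station3 (a point): Same point and axes at the third spindle from the left.
- station4 (a point): Same point and axes at the rightmost spindle.
- lid (a joint): Opening angle of the glass lid, rad: 0 shut and caught; 1.15 to 1.32 at the start (nearly upright); 1.55 at most. Pane 246 mm from hinge to free edge, 378 wide, 6 thick, 0.7 kg. A stiff sprung hinge: it stands when open, takes about 3 N at the free edge to bring down, and rises again to about 0.6 rad if let go before it is caught.
- lid_edge (a point): Mid-width on the lid's upper (outer) face, 236 mm from the hinge, 10 mm from the free edge; 70 mm above the counter when shut. x along the pane to the hinge, z out of the upper face. A roller catch at the middle of the cooker's front takes the lid's edge: push here over the last 10 mm with some 12 to 18 N until it snaps.
- lid_hinge (a point): Mid-width on the lid's hinge axis, 64 mm above the counter, in the plane of the lid's underside, at the back of the cooker (far from the robot), 183 mm behind the spindles. Axes as lid_edge; y along the hinge.
- hob: The cooker top, fixed; steel tray 260 mm deep (x, to the hinge), 380 wide (y, left). Origin under its centre on the counter. Deck 20 mm high, side and back walls 62, front wall 30 with the black catch housing (50 wide, 62 high) at its middle. Spindles at x -60 mm, y 123, 41, -41, -123; behind them two burners with pan supports up to 52 high, from x -2 to 113.
- espresso_cup: A white ceramic espresso cup, 62 mm across, 58 mm high, on the bamboo coaster; a bystander, to be left alone. Origin at the centre of its underside.
- coaster: A round bamboo coaster, 96 mm across, 8 mm thick; a bystander, to be left alone. Origin at the centre of its underside.
- jar: A glass jar with a steel lid, 82 mm across, 125 mm high; a bystander, to be left alone. Origin at the centre of its underside.
- ladle: A black nylon ladle lying on the counter, about 300 mm long; x along the handle to the bowl; a bystander, to be left alone. Origin at the centre of its underside.
- moka_pot: An aluminium coffee pot, about 90 mm across, 175 mm high; a bystander, to be left alone. Origin at the centre of its underside.
- scrub_brush: A wooden scrubbing brush lying on the counter, 190 mm long; a bystander, to be left alone. Origin at the centre of its underside.
Things that resemble listed ones, but are neither listed nor needed, are in the scene too. What is shaped like the part that bears knob4_mid but brown is not meant.

How it is judged:
On the way, in this order (a step that is already met when the one before it is completed fails the run):
1. every knob that is there sits fully home on a spindle and is turned to off, the lid still open (((horizontal distance between knob1_mid and station1 below 0.003 m and z of knob1_mid in the frame of station1 below 0.021 m and angle between the x axis of knob1_mid and the x axis of station1, either way round below 0.5 rad) or (horizontal distance between knob1_mid and station2 below 0.003 m and z of knob1_mid in the frame of station2 below 0.021 m and angle between the x axis of knob1_mid and the x axis of station2, either way round below 0.5 rad) or (horizontal distance between knob1_mid and station3 below 0.003 m and z of knob1_mid in the frame of station3 below 0.021 m and angle between the x axis of knob1_mid and the x axis of station3, either way round below 0.5 rad) or (horizontal distance between knob1_mid and station4 below 0.003 m and z of knob1_mid in the frame of station4 below 0.021 m and angle between the x axis of knob1_mid and the x axis of station4, either way round below 0.5 rad)) and ((horizontal distance between knob2_mid and station1 below 0.003 m and z of knob2_mid in the frame of station1 below 0.021 m and angle between the x axis of knob2_mid and the x axis of station1, either way round below 0.5 rad) or (horizontal distance between knob2_mid and station2 below 0.003 m and z of knob2_mid in the frame of station2 below 0.021 m and angle between the x axis of knob2_mid and the x axis of station2, either way round below 0.5 rad) or (horizontal distance between knob2_mid and station3 below 0.003 m and z of knob2_mid in the frame of station3 below 0.021 m and angle between the x axis of knob2_mid and the x axis of station3, either way round below 0.5 rad) or (horizontal distance between knob2_mid and station4 below 0.003 m and z of knob2_mid in the frame of station4 below 0.021 m and angle between the x axis of knob2_mid and the x axis of station4, either way round below 0.5 rad)) and ((horizontal distance between knob3_mid and station1 below 0.003 m and z of knob3_mid in the frame of station1 below 0.021 m and angle between the x axis of knob3_mid and the x axis of station1, either way round below 0.5 rad) or (horizontal distance between knob3_mid and station2 below 0.003 m and z of knob3_mid in the frame of station2 below 0.021 m and angle between the x axis of knob3_mid and the x axis of station2, either way round below 0.5 rad) or (horizontal distance between knob3_mid and station3 below 0.003 m and z of knob3_mid in the frame of station3 below 0.021 m and angle between the x axis of knob3_mid and the x axis of station3, either way round below 0.5 rad) or (horizontal distance between knob3_mid and station4 below 0.003 m and z of knob3_mid in the frame of station4 below 0.021 m and angle between the x axis of knob3_mid and the x axis of station4, either way round below 0.5 rad)) and ((horizontal distance between knob4_mid and station1 below 0.003 m and z of knob4_mid in the frame of station1 below 0.021 m and angle between the x axis of knob4_mid and the x axis of station1, either way round below 0.5 rad) or (horizontal distance between knob4_mid and station2 below 0.003 m and z of knob4_mid in the frame of station2 below 0.021 m and angle between the x axis of knob4_mid and the x axis of station2, either way round below 0.5 rad) or (horizontal distance between knob4_mid and station3 below 0.003 m and z of knob4_mid in the frame of station3 below 0.021 m and angle between the x axis of knob4_mid and the x axis of station3, either way round below 0.5 rad) or (horizontal distance between knob4_mid and station4 below 0.003 m and z of knob4_mid in the frame of station4 below 0.021 m and angle between the x axis of knob4_mid and the x axis of station4, either way round below 0.5 rad)) and angle between each of knob1_mid, knob2_mid, knob3_mid, knob4_mid's own z axis and vertical below 0.12 rad and value of joint lid above 0.3 rad), for 0.2 s.
2. the lid is pressed down and caught (value of joint lid below 0.025 rad), for 0.3 s.
At the end, for the whole second after the job is handed in: Every knob present stands upright on a spindle, its skirt within 3 mm of the deck and its axis within 3 mm of the spindle's, its nose within about 28 degrees of straight at the off mark; the lid is shut and held by the catch (within 0.025 rad of fully closed, at rest) (((horizontal distance between knob1_mid and station1 below 0.003 m and z of knob1_mid in the frame of station1 below 0.021 m and angle between the x axis of knob1_mid and the x axis of station1, either way round below 0.5 rad) or (horizontal distance between knob1_mid and station2 below 0.003 m and z of knob1_mid in the frame of station2 below 0.021 m and angle between the x axis of knob1_mid and the x axis of station2, either way round below 0.5 rad) or (horizontal distance between knob1_mid and station3 below 0.003 m and z of knob1_mid in the frame of station3 below 0.021 m and angle between the x axis of knob1_mid and the x axis of station3, either way round below 0.5 rad) or (horizontal distance between knob1_mid and station4 below 0.003 m and z of knob1_mid in the frame of station4 below 0.021 m and angle between the x axis of knob1_mid and the x axis of station4, either way round below 0.5 rad)) and ((horizontal distance between knob2_mid and station1 below 0.003 m and z of knob2_mid in the frame of station1 below 0.021 m and angle between the x axis of knob2_mid and the x axis of station1, either way round below 0.5 rad) or (horizontal distance between knob2_mid and station2 below 0.003 m and z of knob2_mid in the frame of station2 below 0.021 m and angle between the x axis of knob2_mid and the x axis of station2, either way round below 0.5 rad) or (horizontal distance between knob2_mid and station3 below 0.003 m and z of knob2_mid in the frame of station3 below 0.021 m and angle between the x axis of knob2_mid and the x axis of station3, either way round below 0.5 rad) or (horizontal distance between knob2_mid and station4 below 0.003 m and z of knob2_mid in the frame of station4 below 0.021 m and angle between the x axis of knob2_mid and the x axis of station4, either way round below 0.5 rad)) and ((horizontal distance between knob3_mid and station1 below 0.003 m and z of knob3_mid in the frame of station1 below 0.021 m and angle between the x axis of knob3_mid and the x axis of station1, either way round below 0.5 rad) or (horizontal distance between knob3_mid and station2 below 0.003 m and z of knob3_mid in the frame of station2 below 0.021 m and angle between the x axis of knob3_mid and the x axis of station2, either way round below 0.5 rad) or (horizontal distance between knob3_mid and station3 below 0.003 m and z of knob3_mid in the frame of station3 below 0.021 m and angle between the x axis of knob3_mid and the x axis of station3, either way round below 0.5 rad) or (horizontal distance between knob3_mid and station4 below 0.003 m and z of knob3_mid in the frame of station4 below 0.021 m and angle between the x axis of knob3_mid and the x axis of station4, either way round below 0.5 rad)) and ((horizontal distance between knob4_mid and station1 below 0.003 m and z of knob4_mid in the frame of station1 below 0.021 m and angle between the x axis of knob4_mid and the x axis of station1, either way round below 0.5 rad) or (horizontal distance between knob4_mid and station2 below 0.003 m and z of knob4_mid in the frame of station2 below 0.021 m and angle between the x axis of knob4_mid and the x axis of station2, either way round below 0.5 rad) or (horizontal distance between knob4_mid and station3 below 0.003 m and z of knob4_mid in the frame of station3 below 0.021 m and angle between the x axis of knob4_mid and the x axis of station3, either way round below 0.5 rad) or (horizontal distance between knob4_mid and station4 below 0.003 m and z of knob4_mid in the frame of station4 below 0.021 m and angle between the x axis of knob4_mid and the x axis of station4, either way round below 0.5 rad)) and angle between each of knob1_mid, knob2_mid, knob3_mid, knob4_mid's own z axis and vertical below 0.12 rad and value of joint lid below 0.025 rad and velocity of joint lid below 0.05 rad/s); the robot touches nothing.
It fails at once if another thing on the counter is shoved more than 6 cm from its place (distance of any of espresso_cup, coaster, jar, ladle, moka_pot, scrub_brush from where it was at the start of the episode above 0.06 m).
It fails at once if the cup, jar or coffee pot is tipped over (angle between any of espresso_cup, jar, moka_pot's own z axis and vertical above 0.7 rad).
Of knob1, knob2, knob3, knob4 only 3 to 4 are there at a start; the rules pass over those that are not, and their reading is None.
At some moment in a run one of knob1, knob2, knob3, knob4 may be knocked a few centimetres aside while the robot is not near it.
Once in a run the grip may slacken for a moment while it holds something.
It also fails if it takes over 210 s, if anything falls off the work surface, if the arm or the gripper's body presses on something with over 40 N, if the wrist force passes 120 N, or if a joint passes its speed limit or range.

## Working session

There is one attempt and no reset: what is moved stays moved. The work goes in short steps, Python scripts to look and compute and a shell command to move; the robot and the scene stay as the last step left them, time stands still between calls to the robot, and variables do not carry over. Pictures are saved under pics/ and viewed, at most 14 in all, crops included, and the job is handed in when it is done.

```bash
ls; mkdir -p pics; cat > h.py <<'E'
import numpy as np, cv2
from scipy.spatial.transform import Rotation as R
from station import manip
def cam(n):
    c=manip.camera_model(n); a=np.array(c['attitude'],float)
    Rm=a if a.shape==(3,3) else R.from_quat(a).as_matrix()
    return c,Rm,np.array(c['origin'])
def rays(n,px,c=None):
    c,Rm,o=c or cam(n); px=np.atleast_2d(np.asarray(px,float))
    x=(px[:,0]-c['cx'])/c['fx']; y=(px[:,1]-c['cy'])/c['fy']
    if n=='wrist':
        r=np.hypot(x,y)+1e-12; s=np.sin(r)/r; d=np.c_[x*s,-y*s,-np.cos(r)]
    else: d=np.c_[x,-y,-np.ones_like(x)]
    return o,d@Rm.T
def onplane(n,px,z,c=None):
    o,d=rays(n,px,c); return o+d*((z-o[2])/d[:,2])[:,None]
def proj(n,P,c=None):
    c,Rm,o=c or cam(n); p=(np.atleast_2d(P)-o)@Rm; x,y,z=p[:,0],-p[:,1],-p[:,2]
    if n=='wrist':
        r=np.hypot(x,y)+1e-12; t=np.arctan2(r,z); u,v=x/r*t,y/r*t
    else: u,v=x/z,y/z
    return np.c_[c['cx']+c['fx']*u,c['cy']+c['fy']*v]
E
python3 - <<'E'
from h import *
print(manip.sense())
for n in ('scene','top','wrist'):
    c=cam(n); print(c[0])
    im,d=manip.snapshot(n); np.savez(f'{n}0.npz',im=im,d=d); 
    cv2.imwrite(f'pics/{n}0.png',im[:,:,::-1])
E
```

```text
pics
{'t': 0.0, 'q': array([-1.34052703e+00,  5.28454326e-01,  1.43389937e+00, -2.76962196e-05,
        1.18140793e+00, -1.78504643e-01]), 'qd': array([ 0.00254243, -0.00030385,  0.00060008,  0.00042674,  0.00068912,
       -0.00031488]), 'tau': array([ 1.48881241e-03, -4.42339182e+01, -1.78023863e+01, -9.42168481e-05,
        8.39155196e-03, -7.55531147e-06]), 'tcp_pos': array([ 0.24831644, -0.57294085,  0.30294166]), 'tool_rot': array([ 9.79183947e-01,  2.02971972e-01, -4.08673631e-05, -1.08379180e-03]), 'force': array([0.03898649, 0.01490094, 0.49548487]), 'ft_torque': array([-0.00018863,  0.02918095,  0.04193339]), 'gripper_force': 0.0, 'finger_gap': 0.9960931657231132}
{'fx': 419.36667395559647, 'fy': 419.36667395559647, 'cx': 283.91176091802566, 'cy': 209.92100848701605, 'origin': array([ 0.73725032, -0.53458562,  1.13715596]), 'attitude': array([0.2509019 , 0.03936545, 0.18111812, 0.95010254])}
{'fx': 390.61843441602616, 'fy': 390.61843441602616, 'cx': 278.32245906234135, 'cy': 213.34430386161992, 'origin': array([ 0.30718403, -0.00439244,  1.13612973]), 'attitude': array([ 0.08167232, -0.07388163, -0.65988768,  0.74324921])}
{'fx': 325.19226210127806, 'fy': 325.19226210127806, 'cx': 281.6368079817715, 'cy': 210.83938278033486, 'origin': array([ 0.32287569, -0.54136277,  0.37383546]), 'attitude': array([-0.13519949,  0.08897868, -0.54185337,  0.82474167])}
```

View pics/top0.png

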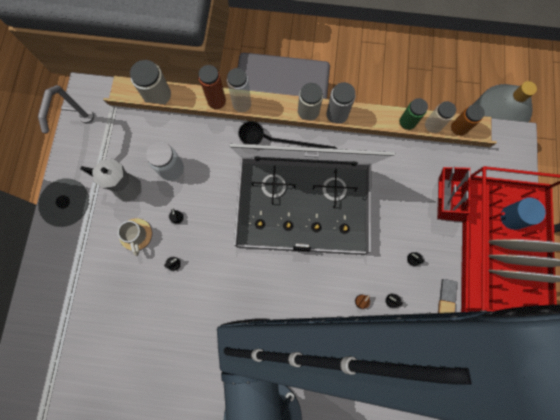

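View pics/scene0.png

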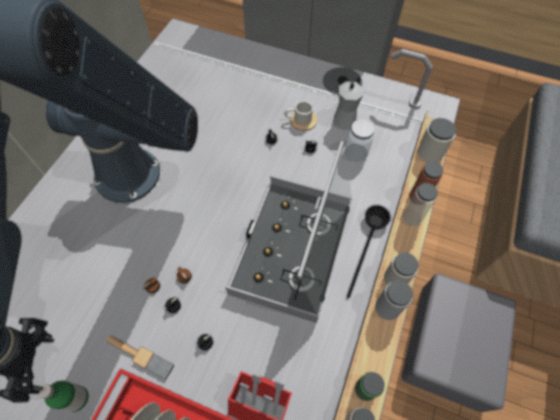

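Top view: four black knobs at (176,216), (173,264), (415,259) and (394,300). The brown ones at (363,301) (top) and (152,285), (184,274) (scene) are decoys because of their colour. The hob spindles are at (260,224), (288,226), (316,227) and (345,228), and the lid is open. One enlarged composite will confirm the knobs.

```bash
python3 - <<'E'
from h import *
T=np.load('top0.npz');S=np.load('scene0.npz')
kt=[(176,216),(173,264),(415,259),(394,300)];st=[(260,224),(288,226),(316,227),(345,228)]
c=cam('top')
def back(n,px,d):
    c,Rm,o=cam(n);oo,r=rays(n,px); return oo+r*d
rows=[[],[],[],[]]
def crop(im,p,h=15):
    x,y=map(int,np.round(p)); x=min(max(x,h+5),555-h)
    t=im[max(y-h,0):y+h,max(x-h-5,0):x+h+5,::-1]; return cv2.resize(t,(200,150),interpolation=cv2.INTER_CUBIC)
for k,(pts,z) in enumerate(((kt,.03),(st,.035))):
    for p in pts:
        P=onplane('top',[p],z)[0]; q=proj('scene',P)[0]
        rows[2*k].append(crop(T['im'],p)); rows[2*k+1].append(crop(S['im'],q))
        print(k,p,P.round(3),q.round(1), back('top',[p],T['d'][p[1],p[0]])[0].round(3))
cv2.imwrite('pics/comp.png',np.vstack([np.hstack(r) for r in rows]))
E
```

```text
0 (176, 216) [0.511 0.316 0.03 ] [308.2 144.5] [0.51  0.315 0.032]
0 (173, 264) [0.373 0.3   0.03 ] [268.2 135.8] [0.374 0.302 0.024]
0 (415, 259) [ 0.468 -0.377  0.03 ] [202.1 337.5] [ 0.468 -0.378  0.029]
0 (394, 300) [ 0.348 -0.324  0.03 ] [170.8 301.9] [ 0.348 -0.323  0.032]
1 (260, 224) [0.515 0.071 0.035] [282.6 203.2] [0.516 0.071 0.034]
1 (288, 226) [ 0.519 -0.009  0.035] [273.8 225.4] [ 0.519 -0.009  0.036]
1 (316, 227) [ 0.526 -0.089  0.035] [265.5 249.3] [ 0.526 -0.089  0.035]
1 (345, 228) [ 0.533 -0.172  0.035] [256.3 275.6] [ 0.533 -0.172  0.035]
```

View pics/comp.png

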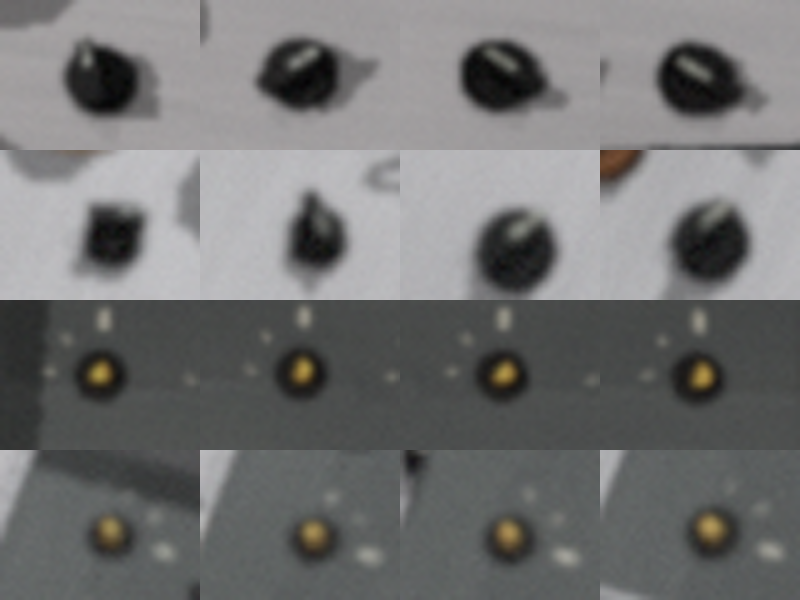

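All four are black and upright (white line on top), matching the description; the brown ones are excluded. The flats on the spindles are too small to read here, so I'll use the wrist camera.

```bash
cat >> h.py <<'E'
def yaw():
    s=manip.sense(); x=R.from_quat(s['tool_rot']).apply([1,0,0]); return np.arctan2(x[1],x[0])
def go(xyz,psi=None):
    "turn first (units), then shift in the turned tool frame (units of .5 m)"
    s=manip.sense(); y=yaw(); psi=y if psi is None else psi
    d=np.array(xyz)-s['tcp_pos']; tx=np.array([np.cos(psi),np.sin(psi),0]); ty=np.array([np.sin(psi),-np.cos(psi),0])
    dy=psi-y
    q6=s['q'][5]-dy+ (np.arctan2(xyz[1],xyz[0])-s['q'][0])
    print('yaw',round(y,3),'rot units',round(-dy/(2*np.pi),4),'dp',np.round([d@tx/.5,d@ty/.5,-d[2]/.5],4),'q6 end',round(q6,2),'tcp',s['tcp_pos'].round(4),'t',s['t'])
E
python3 - <<'E'
from h import *
s=manip.sense(); Rt=R.from_quat(s['tool_rot']).as_matrix(); c,Rm,o=cam('wrist')
print(Rt.T@(o-s['tcp_pos']), Rt.T@-Rm[:,2], Rt.T@Rm[:,0])
for z in (.2,.25): 
    a=Rt.T@-Rm[:,2]; l=(z-.03-.07)/1
    cp=Rt.T@(o-s['tcp_pos']); t=(z-.03-cp[2])/a[2]; print(z,(cp+a*t)[:2])
W=np.load('wrist0.npz')['im']; cv2.imwrite('pics/w0.png',W[:,:,::-1])
for k in [(.348,-.324),(.468,-.377)]: print(proj('wrist',[*k,.03]))
# cast white lines in top cam
T=np.load('top0.npz')['im'].astype(int)
for p,k in zip([(176,216),(173,264),(415,259),(394,300)],range(4)):
    x,y=p; w=T[y-12:y+12,x-12:x+12]; g=w.min(2)
    dark=cv2.morphologyEx((g<70).astype(np.uint8),cv2.MORPH_CLOSE,np.ones((5,5)))
    cs,_=cv2.findContours(dark,0,2); h=cv2.convexHull(max(cs,key=cv2.contourArea)); m=np.zeros_like(dark); cv2.fillPoly(m,[h],1); m=cv2.erode(m,np.ones((3,3)))
    v,u=np.nonzero((g>85)&(m>0)); P=onplane('top',np.c_[u+x-12,v+y-12],.036)[:,:2]; print(k+1,len(u),P.mean(0).round(3))
go((.348-.1,-.324,.22)); go((.31,-.324,.22),-.4)
E
```

```text
[ 0.08098587  0.0004614  -0.07078   ] [-0.31976415  0.00140313  0.94749613] [-6.09566249e-04  9.99998392e-01 -1.68660191e-03]
0.2 [-0.00027336  0.00081797]
0.25 [-0.01714753  0.00089202]
[[114.08844931  22.16038845]]
[[196.91614931 -59.65518458]]
1 2 [0.517 0.326]
2 12 [0.384 0.3  ]
3 6 [ 0.477 -0.375]
4 8 [ 0.352 -0.317]
yaw 0.409 rot units -0.0 dp [ 0.1973 -0.4574  0.1663] q6 end 0.24 tcp [ 0.2484 -0.5731  0.3032] t 0.15
yaw 0.409 rot units 0.1287 dp [-0.0804 -0.5068  0.1663] q6 end 1.16 tcp [ 0.2484 -0.5731  0.3032] t 0.15
```

View pics/wrist0.png

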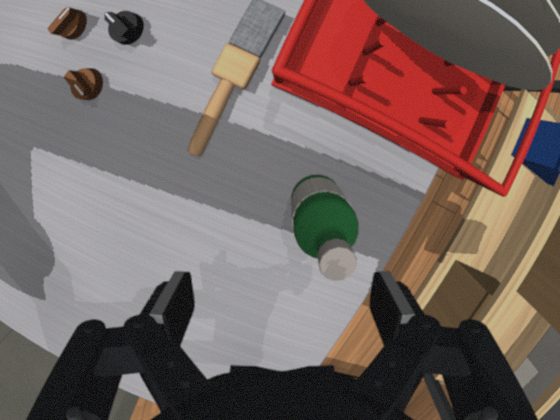

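Wrist view: black knob at (125,25), brown decoys at (68,22) and (83,83), and the brush near (235,70). I'm moving over knob 4.

```bash
python3 -m crank '[{"dp":[0.04,-0.054,0.015],"delta_rot":[0,0,0],"fingers":1},{"dp":[0.04,-0.054,0.015],"delta_rot":[0,0,0],"fingers":1},{"dp":[0.04,-0.054,0.015],"delta_rot":[0,0,0],"fingers":1},{"dp":[0.04,-0.054,0.015],"delta_rot":[0,0,0],"fingers":0},{"dp":[0.04,-0.054,0.015],"delta_rot":[0,0,0],"fingers":0},{"dp":[0.04,-0.054,0.015],"delta_rot":[0,0,0],"fingers":0},{"dp":[0.04,-0.054,0.015],"delta_rot":[0,0,0],"fingers":0},{"dp":[0,0,0],"delta_rot":[0,0,0],"fingers":0}]'
cat >> h.py <<'E'
def look(tag):
    c=cam('wrist'); im,d=manip.snapshot('wrist'); cv2.imwrite(f'pics/{tag}.png',im[:,:,::-1]); return c,im,d
def knob(c,im,xy,z0=0.0,tag=None,rad=.035):
    "dark blob near xy: skirt outline on plane z0+.009, white line on z0+.036"
    g=im.astype(int); u0,v0=proj('wrist',[*xy,z0+.02],c)[0]
    vv,uu=np.mgrid[0:420,0:560]; P=onplane('wrist',np.c_[uu.ravel(),vv.ravel()],z0+.02,c).reshape(420,560,3)
    roi=np.hypot(P[...,0]-xy[0],P[...,1]-xy[1])<rad
    dark=((g.max(2)<95)&roi).astype(np.uint8); dark=cv2.morphologyEx(dark,cv2.MORPH_OPEN,np.ones((3,3)))
    cs,_=cv2.findContours(dark,0,2); h=cv2.convexHull(max(cs,key=cv2.contourArea))
    m=np.zeros_like(dark); cv2.fillPoly(m,[h],1); mi=cv2.erode(m,np.ones((3,3)))
    line=((g.min(2)>115)&(mi>0)).astype(np.uint8); n,lab,st,_=cv2.connectedComponentsWithStats(line)
    k=1+np.argmax(st[1:,4]); v,u=np.nonzero(lab==k); L=onplane('wrist',np.c_[u,v],z0+.036,c)[:,:2]
    cen=L.mean(0); w=np.linalg.svd(L-cen)[2][0]; pr=(L-cen)@w; ends=cen+np.outer([pr.min(),pr.max()],w)
    H=onplane('wrist',h[:,0,:],z0+.009,c)[:,:2]; (cx,cy),r=cv2.minEnclosingCircle(H.astype(np.float32))
    print('hull px',h[:,0].min(0),h[:,0].max(0),'skirt',np.round([cx,cy,r],4),'line n',len(u),'cen',cen.round(4),'ends',ends.round(4).tolist(),'dir',round(np.arctan2(w[1],w[0]),3),'width',round(np.ptp((L-cen)@[-w[1],w[0]]),4))
    if tag:
        x,y=int(u0),int(v0); t=im[max(0,y-38):y+37,max(0,x-50):x+50,::-1]; cv2.imwrite(f'pics/{tag}_c.png',cv2.resize(t,(400,300),interpolation=cv2.INTER_CUBIC))
E
python3 - <<'E'
from h import *
c,im,d=look('k4'); print(manip.sense()['tcp_pos'],proj('wrist',[.348,-.324,.03],c)); knob(c,im,(.348,-.324),tag='k4')
E
```

```text
t: 0.82
tcp_pos: [0.3008, -0.3363, 0.2496]
tool_rot: [0.979, 0.205, -0.001, -0.006]
force: [-0.9, 1.5, 0.7]
finger_gap: 0.503
gripper_force: 0.0
[ 0.30140547 -0.34015514  0.25048266] [[292.18045671 141.62613588]]
hull px [275 121] [317 164] skirt [ 0.346  -0.3303  0.0227] line n 68 cen [ 0.3516 -0.3185] ends [[0.3552, -0.3104], [0.3478, -0.3268]] dir -1.994 width 0.003
```

View pics/k4_c.png

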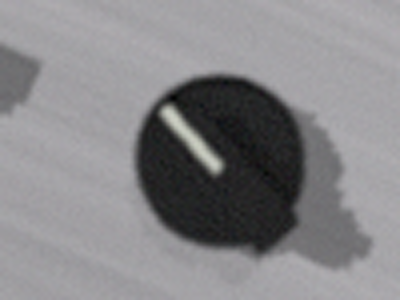

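The crop shows a black knob whose white line runs from the axis to a nose at upper left, at about yaw 1.15. I'll align the tool yaw and look again from nearby, settled.

```bash
python3 -m crank '[{"dp":[0,0,0.014],"delta_rot":[0,0,-0.0168],"fingers":0},{"dp":[0,0,0.014],"delta_rot":[0,0,-0.0168],"fingers":0},{"dp":[0,0,0.014],"delta_rot":[0,0,-0.0168],"fingers":0},{"dp":[0,0,0.014],"delta_rot":[0,0,-0.0168],"fingers":0},{"dp":[0,0,0.014],"delta_rot":[0,0,-0.0168],"fingers":0},{"dp":[0,0,0.014],"delta_rot":[0,0,-0.0168],"fingers":0},{"dp":[0,0,0.016],"delta_rot":[0,0,-0.0168],"fingers":0},{"dp":[-0.028,0.036,0],"delta_rot":[0,0,0],"fingers":0},{"dp":[-0.028,0.036,0],"delta_rot":[0,0,0],"fingers":0},{"dp":[0,0,0],"delta_rot":[0,0,0],"fingers":0},{"dp":[0,0,0],"delta_rot":[0,0,0],"fingers":0},{"dp":[0,0,0],"delta_rot":[0,0,0],"fingers":0}]'
python3 - <<'E'
from h import *
c,im,d=look('k4b'); print(manip.sense()['tcp_pos'],yaw()); knob(c,im,(.348,-.327),tag='k4b')
E
```

```text
t: 1.87
tcp_pos: [0.3228, -0.385, 0.2012]
tool_rot: [0.84, 0.543, -0.0, -0.0]
force: [-0.2, -0.7, -0.3]
finger_gap: 0.5
gripper_force: 0.0
[ 0.32257579 -0.38439435  0.20122379] 1.1472569153854433
hull px [256 105] [305 157] skirt [ 0.346  -0.3301  0.0222] line n 99 cen [ 0.3514 -0.3189] ends [[0.3548, -0.3116], [0.3477, -0.3268]] dir -2.008 width 0.0029
```

View pics/k4b_c.png

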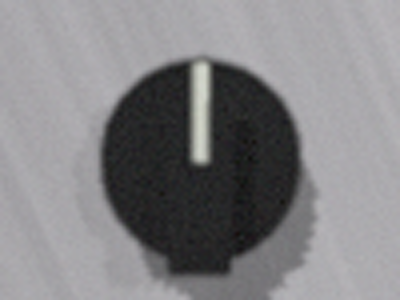

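```bash
cat >> h.py <<'E'
def skirt(c,im,xy,nose,z0=0.0,rad=.032,zs=.018):
    "circle fit (on the skirt's top plane) to outline points away from both bar ends; dark mask"
    vv,uu=np.mgrid[0:420,0:560]; P=onplane('wrist',np.c_[uu.ravel(),vv.ravel()],z0+zs,c).reshape(420,560,3)
    roi=np.hypot(P[...,0]-xy[0],P[...,1]-xy[1])<rad
    dark=((im.max(2)<80)&roi).astype(np.uint8); dark=cv2.morphologyEx(dark,cv2.MORPH_OPEN,np.ones((5,5)))
    cs,_=cv2.findContours(dark,0,cv2.CHAIN_APPROX_NONE); k=max(cs,key=cv2.contourArea)[:,0,:]
    Q=onplane('wrist',k,z0+zs,c)[:,:2]; n=np.array([np.cos(nose),np.sin(nose)]); cen=np.array(xy,float)
    from scipy.optimize import least_squares
    for _ in range(4):
        a=(Q-cen)@n; s=(np.abs(a)<.014)&(np.hypot(*(Q-cen).T)<.025)
        f=least_squares(lambda p:np.hypot(Q[s,0]-p[0],Q[s,1]-p[1])-p[2],[*cen,.021],loss='soft_l1',f_scale=.0005).x; cen=f[:2]
    print('skirt circle',f.round(4),'n',s.sum()); return f
E
python3 - <<'E'
from h import *
im=cv2.imread('pics/k4b.png')[:,:,::-1]; c=cam('wrist')
f=skirt(c,im,(.3477,-.3268),1.1415)
n=np.array([np.cos(1.1415),np.sin(1.1415)])
for e in ([.3548,-.3116],[.3477,-.3268]): print((np.array(e)-f[:2])@n, (np.array(e)-f[:2])@[-n[1],n[0]])
go((*f[:2],.0945),1.1415)
E
```

```text
skirt circle [ 0.345  -0.3324  0.0163] n 101
0.02299376482996633 -0.0002835144911198481
0.00621778937605088 -0.0001544890299661162
yaw 1.147 rot units 0.0009 dp [ 0.1132 -0.0026  0.2134] q6 end -0.34 tcp [ 0.3226 -0.3844  0.2012] t 1.9167
```

```bash
python3 - <<'E'
s=open('h.py').read()
s=s.replace("k=max(cs,key=cv2.contourArea)[:,0,:]\n","hm=np.zeros_like(dark); cv2.fillPoly(hm,[cv2.convexHull(max(cs,key=cv2.contourArea))],1); k=cv2.findContours(hm,0,cv2.CHAIN_APPROX_NONE)[0][0][:,0,:]\n")
open('h.py','w').write(s)
E
python3 - <<'E'
from h import *
im=cv2.imread('pics/k4b.png')[:,:,::-1]; c=cam('wrist')
n=np.array([np.cos(1.1415),np.sin(1.1415)])
for zs in (.018,.009):
  f=skirt(c,im,(.3477,-.3268),1.1415,zs=zs)
  for e in ([.3548,-.3116],[.3477,-.3268]): print((np.array(e)-f[:2])@n, (np.array(e)-f[:2])@[-n[1],n[0]])
go((*f[:2],.0945),1.1415)
E
```

```text
skirt circle [ 0.3471 -0.3274  0.0191] n 70
0.01760106105843432 -0.00040231602291292736
0.0008250856045188684 -0.00027329056175919573
skirt circle [ 0.3468 -0.3281  0.0198] n 69
0.018297207438506987 -0.0004222984978720817
0.0015212319845915342 -0.0002932730367183497
yaw 1.147 rot units 0.0009 dp [ 0.1226 -0.0028  0.2134] q6 end -0.33 tcp [ 0.3226 -0.3844  0.2012] t 1.9167
```

Consistent: the axis is (0.347,-0.3277) and the line runs from 1 to 18 mm out. Now grasping.

```bash
python3 -m crank '[{"dp":[0.06,-0.0015,0],"delta_rot":[0,0,0.0009],"fingers":0},{"dp":[0.0635,-0.0015,0],"delta_rot":[0,0,0],"fingers":0},{"dp":[0,0,0.045],"delta_rot":[0,0,0],"fingers":0},{"dp":[0,0,0.045],"delta_rot":[0,0,0],"fingers":0},{"dp":[0,0,0.045],"delta_rot":[0,0,0],"fingers":0},{"dp":[0,0,0.045],"delta_rot":[0,0,0],"fingers":0},{"dp":[0,0,0.035],"delta_rot":[0,0,0],"fingers":0},{"dp":[0,0,0],"delta_rot":[0,0,0],"fingers":0},{"dp":[0,0,0],"delta_rot":[0,0,0],"fingers":-1},{"dp":[0,0,0],"delta_rot":[0,0,0],"fingers":-1},{"dp":[0,0,0],"delta_rot":[0,0,0],"fingers":-1},{"dp":[0,0,0],"delta_rot":[0,0,0],"fingers":-1}]' 50
python3 -m crank '[{"dp":[0,0,0],"delta_rot":[0,0,0],"fingers":-1},{"dp":[0,0,0],"delta_rot":[0,0,0],"fingers":-1},{"dp":[0,0,0],"delta_rot":[0,0,0],"fingers":-1},{"dp":[0,0,0],"delta_rot":[0,0,0],"fingers":-1}]' 50
python3 -c "
from h import *
s=manip.sense();print(s['finger_gap']*85,s['gripper_force'],s['tcp_pos'],yaw())"
```

```text
t: 2.92
tcp_pos: [0.3476, -0.3283, 0.0952]
tool_rot: [0.841, 0.541, 0.0, 0.001]
force: [-0.5, -0.4, 1.7]
finger_gap: 0.122
gripper_force: 52.1
t: 3.25
tcp_pos: [0.3476, -0.3283, 0.0951]
tool_rot: [0.841, 0.541, 0.0, 0.001]
force: [-0.3, 0.0, 6.3]
finger_gap: 0.125
gripper_force: 52.7
10.614108306606228 52.65609920024872 [ 0.34759141 -0.32832379  0.09513038] 1.142097691797026
```

```bash
python3 -m crank '[{"dp":[0,0,-0.06],"delta_rot":[0,0,0],"fingers":-1},{"dp":[0,0,-0.075],"delta_rot":[0,0,0],"fingers":-1},{"dp":[0,0,-0.075],"delta_rot":[0,0,0],"fingers":-1},{"dp":[0.0533,0.0317,0],"delta_rot":[0,0,0],"fingers":-1},{"dp":[0.0533,0.0317,0],"delta_rot":[0,0,0],"fingers":-1},{"dp":[0.0533,0.0317,0],"delta_rot":[0,0,0],"fingers":-1},{"dp":[0.0533,0.0317,0],"delta_rot":[0,0,0],"fingers":-1},{"dp":[0.0533,0.0317,0],"delta_rot":[0,0,0],"fingers":-1},{"dp":[0.0533,0.0317,0],"delta_rot":[0,0,0],"fingers":-1},{"dp":[0,0,0],"delta_rot":[0,0,0],"fingers":-1},{"dp":[0,0,0],"delta_rot":[0,0,0],"fingers":-1},{"dp":[0,0,0],"delta_rot":[0,0,0],"fingers":-1}]' 60
python3 - <<'E'
from h import *
c,im,d=look('s4'); s=manip.sense(); print(s['tcp_pos'],yaw(),s['finger_gap'])
P=proj('wrist',[[.533,-.172,.035],[.526,-.089,.035]],c); print(P)
g=cv2.resize(im[max(0,int(P[0,1])-60):int(P[0,1])+60,int(P[0,0])-80:int(P[0,0])+80,::-1],None,fx=2.4,fy=2.4,interpolation=cv2.INTER_CUBIC)
cv2.imwrite('pics/s4v.png',np.hstack([cv2.resize(im[:,:,::-1],(384,288)),g]))
E
```

```text
t: 4.25
tcp_pos: [0.4997, -0.2217, 0.1989]
tool_rot: [0.841, 0.541, -0.0, -0.0]
force: [-0.8, -0.8, -0.1]
finger_gap: 0.119
gripper_force: 59.6
[ 0.49933023 -0.22211441  0.19889158] 1.1416089903104345 0.12119189056034253
[[295.69299527 134.96276414]
 [238.13355106  36.47749819]]
```

View pics/s4v.png

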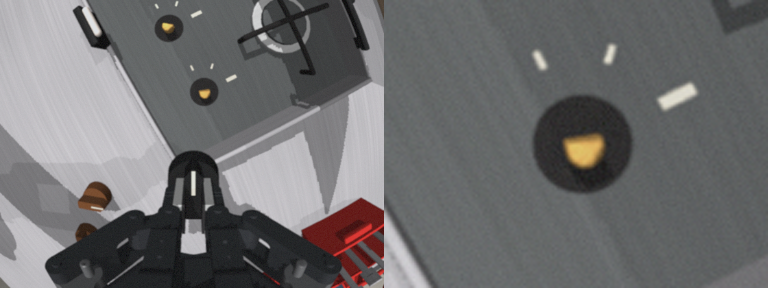

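The wrist view shows the knob held at about (193,175) in the small frame. Spindle 4 is brass at about (205,93), with its flat facing image-up (tool +x), roughly aligned. Measuring it.

```bash
cat >> h.py <<'E'
def spindle(c,im,xy,k=6):
    u,v=np.round(proj('wrist',[*xy,.035],c)[0]).astype(int); h=20
    t=cv2.resize(im[v-h:v+h,u-h:u+h],None,fx=k,fy=k,interpolation=cv2.INTER_CUBIC).astype(int)
    br=t[...,0]-t[...,2]; m=((t[...,0]>115)&(br>40)).astype(np.uint8)
    n,lab,st,ce=cv2.connectedComponentsWithStats(m); i=1+np.argmax(st[1:,4]); m=(lab==i).astype(np.uint8)
    ct=cv2.findContours(m,0,cv2.CHAIN_APPROX_NONE)[0][0][:,0,:]
    px=(ct+.5)/k-.5+[u-h,v-h]; Q=onplane('wrist',px,.035,c)[:,:2]
    A=Q.mean(0); rect=cv2.minAreaRect(((Q-A)*1e4).astype(np.float32)); 
    from scipy.optimize import least_squares
    # signed distance to the D outline: 6 mm arc, chord at 2.5 mm, pose free
    def dist(p):
        d=Q-p[:2]; return np.maximum(np.hypot(*d.T)-.006, d@[np.cos(p[2]),np.sin(p[2])]-.0025)
    best=min((least_squares(dist,[*A,a],loss='soft_l1',f_scale=.0003) for a in np.arange(0,6.28,.5)),key=lambda r:r.cost)
    print('spindle axis',best.x[:2].round(4),'flat yaw',round((best.x[2]+np.pi)%(2*np.pi)-np.pi,3),'rms mm',round(1e3*np.sqrt(np.mean(dist(best.x)**2)),2),'rect mm',np.round(np.array(rect[1])/10,1)); return best.x
E
python3 - <<'E'
from h import *
im=cv2.imread('pics/s4.png')[:,:,::-1]; c=cam('wrist')
f=spindle(c,im,(.533,-.172)); g=spindle(c,im,(.526,-.089)); e=g[:2]-f[:2]; print(np.hypot(*e),np.arctan2(-e[0],e[1]))
go((f[0]+.0005,f[1]-.0005,.15),f[2])
E
```

```text
spindle axis [ 0.5343 -0.1726] flat yaw 1.296 rms mm 0.27 rect mm [ 9.2 11.7]
spindle axis [ 0.5292 -0.0914] flat yaw 0.92 rms mm 0.42 rect mm [ 8.6 11.8]
0.08128011757448975 0.06189710282671975
yaw 1.142 rot units -0.0245 dp [0.1136 0.0416 0.0978] q6 end -0.04 tcp [ 0.4993 -0.2221  0.1989] t 4.3
```

```bash
cat >> h.py <<'E'
def held(c,im,gz=.0951):
    s=manip.sense(); T=s['tcp_pos']; z=T[2]-gz+.036; y=yaw(); tx=np.array([np.cos(y),np.sin(y)]); ty=np.array([np.sin(y),-np.cos(y)])
    p0=proj('wrist',[*(T[:2]+.009*tx),z],c)[0]; u,v=p0.astype(int)
    m=np.zeros(im.shape[:2],np.uint8); m[v-28:v+28,u-9:u+9]=(im[v-28:v+28,u-9:u+9].min(2)>130)
    n,lab,st,_=cv2.connectedComponentsWithStats(m); i=1+np.argmax(st[1:,4]); vv,uu=np.nonzero(lab==i)
    L=onplane('wrist',np.c_[uu,vv],z,c)[:,:2]-T[:2]; a,b=L@tx,L@ty
    print('held line px',p0.round(0),'n',len(a),'tool x',a.min().round(4),a.max().round(4),'y',b.mean().round(4),'slope',np.polyfit(a,b,1)[0].round(3))
E
python3 - <<'E'
from h import *
im=cv2.imread('pics/s4.png')[:,:,::-1]; held(cam('wrist'),im)
E
```

```text
held line px [283. 269.] n 210 tool x 0.0011 0.0187 y -0.0006 slope 0.001
```

```bash
python3 -m crank '[{"dp":[0,0,0],"delta_rot":[0,0,-0.0123],"fingers":-1},{"dp":[0,0,0],"delta_rot":[0,0,-0.0122],"fingers":-1},{"dp":[0.0568,0.021,0],"delta_rot":[0,0,0],"fingers":-1},{"dp":[0.0568,0.021,0],"delta_rot":[0,0,0],"fingers":-1},{"dp":[0,0,0.043],"delta_rot":[0,0,0],"fingers":-1},{"dp":[0,0,0.043],"delta_rot":[0,0,0],"fingers":-1},{"dp":[0,0,0.042],"delta_rot":[0,0,0],"fingers":-1},{"dp":[0,0,0],"delta_rot":[0,0,0],"fingers":-1},{"dp":[0,0,0],"delta_rot":[0,0,0],"fingers":-1},{"dp":[0,0,0],"delta_rot":[0,0,0],"fingers":-1}]' 60
python3 -c "
from h import *
s=manip.sense();print(s['force']);go((.5348,-.1731,.115),1.296)"
```

```text
t: 5.13
tcp_pos: [0.5357, -0.174, 0.1357]
tool_rot: [0.798, 0.603, 0.0, 0.0]
force: [0.7, -1.0, -0.9]
finger_gap: 0.123
gripper_force: 59.6
[ 0.71709878 -0.95962774 -0.93008034]
yaw 1.294 rot units -0.0002 dp [ 0.0012 -0.0023  0.0413] q6 end -0.04 tcp [ 0.5357 -0.174   0.1357] t 5.1333
```

```bash
python3 -m crank '[{"dp":[0.0012,-0.0023,0],"delta_rot":[0,0,0],"fingers":-1},{"dp":[0,0,0.007],"delta_rot":[0,0,0],"fingers":-1},{"dp":[0,0,0.007],"delta_rot":[0,0,0],"fingers":-1},{"dp":[0,0,0.007],"delta_rot":[0,0,0],"fingers":-1},{"dp":[0,0,0],"delta_rot":[0,0,0],"fingers":-1}]' 60
```

```text
t: 5.55
tcp_pos: [0.5347, -0.172, 0.124]
tool_rot: [0.797, 0.604, -0.0, -0.0]
force: [0.4, -0.7, -1.0]
finger_gap: 0.121
gripper_force: 59.6
```

```bash
python3 -m crank '[{"dp":[0,0,0.006],"delta_rot":[0,0,0],"fingers":-1},{"dp":[0,0,0.006],"delta_rot":[0,0,0],"fingers":-1},{"dp":[0,0,0.006],"delta_rot":[0,0,0],"fingers":-1},{"dp":[0,0,0],"delta_rot":[0,0,0],"fingers":-1},{"dp":[0,0,0],"delta_rot":[0,0,0],"fingers":-1}]' 60
python3 -c "
from h import *
s=manip.sense();print(s['force'],s['ft_torque']);go((*s['tcp_pos'][:2],.115),.065)"
```

```text
t: 5.97
tcp_pos: [0.535, -0.1721, 0.1152]
tool_rot: [0.797, 0.604, 0.0, -0.0]
force: [-0.2, 0.5, 1.3]
finger_gap: 0.124
gripper_force: 59.7
[-0.190801    0.47986142  1.28651449] [-0.00985261 -0.02716068 -0.01319739]
yaw 1.296 rot units 0.1959 dp [0.     0.     0.0004] q6 end 1.19 tcp [ 0.535  -0.1721  0.1152] t 5.9667
```

```bash
python3 -m crank '[{"dp":[0,0,0],"delta_rot":[0,0,0.0178],"fingers":-1},{"dp":[0,0,0],"delta_rot":[0,0,0.0178],"fingers":-1},{"dp":[0,0,0],"delta_rot":[0,0,0.0178],"fingers":-1},{"dp":[0,0,0],"delta_rot":[0,0,0.0178],"fingers":-1},{"dp":[0,0,0],"delta_rot":[0,0,0.0178],"fingers":-1},{"dp":[0,0,0],"delta_rot":[0,0,0.0178],"fingers":-1},{"dp":[0,0,0],"delta_rot":[0,0,0.0178],"fingers":-1},{"dp":[0,0,0],"delta_rot":[0,0,0.0178],"fingers":-1},{"dp":[0,0,0],"delta_rot":[0,0,0.0178],"fingers":-1},{"dp":[0,0,0],"delta_rot":[0,0,0.0178],"fingers":-1},{"dp":[0,0,0.001],"delta_rot":[0,0,0.0175],"fingers":-1},{"dp":[0,0,0],"delta_rot":[0,0,0],"fingers":-1}]' 60
python3 -c "
from h import *
s=manip.sense();print(s['force'],s['ft_torque'],yaw(),s['finger_gap'],s['tcp_pos'])"
```

```text
t: 6.97
tcp_pos: [0.5353, -0.1717, 0.1152]
tool_rot: [0.999, 0.032, 0.0, -0.0]
force: [1.3, 2.1, 4.1]
finger_gap: 0.118
gripper_force: 60.1
[1.30547033 2.14987087 4.13760949] [ 0.29458001 -0.13219668  0.02135658] 0.06484421641523853 0.11790713130918054 [ 0.53534532 -0.17174625  0.11521412]
```

Knob 4 is home on spindle 4 and turned to off. Releasing and going to knob 3.

```bash
python3 -m crank '[{"dp":[0,0,0],"delta_rot":[0,0,0],"fingers":-0.2},{"dp":[0,0,0],"delta_rot":[0,0,0],"fingers":-0.2},{"dp":[0,0,0],"delta_rot":[0,0,0],"fingers":-0.2},{"dp":[0,0,-0.05],"delta_rot":[0,0,0],"fingers":-0.2},{"dp":[0,0,-0.06],"delta_rot":[0,0,-0.0173],"fingers":0},{"dp":[0,0,-0.06],"delta_rot":[0,0,-0.0173],"fingers":0},{"dp":[0,0,0],"delta_rot":[0,0,-0.0173],"fingers":0},{"dp":[0,0,0],"delta_rot":[0,0,-0.0173],"fingers":0},{"dp":[0,0,0],"delta_rot":[0,0,-0.0173],"fingers":0},{"dp":[0,0,0],"delta_rot":[0,0,-0.0173],"fingers":0},{"dp":[0,0,0],"delta_rot":[0,0,-0.0173],"fingers":0},{"dp":[0,0,0],"delta_rot":[0,0,-0.0173],"fingers":0}]' 60
python3 -m crank '[{"dp":[0,0,0],"delta_rot":[0,0,-0.0173],"fingers":0},{"dp":[0,0,0],"delta_rot":[0,0,-0.0173],"fingers":0},{"dp":[-0.0616,0.0056,0],"delta_rot":[0,0,0],"fingers":0},{"dp":[-0.0616,0.0056,0],"delta_rot":[0,0,0],"fingers":0},{"dp":[-0.0616,0.0056,0],"delta_rot":[0,0,0],"fingers":0},{"dp":[-0.0616,0.0056,0],"delta_rot":[0,0,0],"fingers":0},{"dp":[-0.0616,0.0056,0],"delta_rot":[0,0,0],"fingers":0},{"dp":[-0.0616,0.0056,0],"delta_rot":[0,0,0],"fingers":0},{"dp":[-0.0616,0.0056,0],"delta_rot":[0,0,0],"fingers":0},{"dp":[-0.0616,0.0056,0],"delta_rot":[0,0,0],"fingers":0},{"dp":[-0.0616,0.0056,0],"delta_rot":[0,0,0],"fingers":0},{"dp":[0,0,0],"delta_rot":[0,0,0],"fingers":0}]' 60
python3 -m crank '[{"dp":[0,0,0],"delta_rot":[0,0,0],"fingers":0},{"dp":[0,0,0],"delta_rot":[0,0,0],"fingers":0}]'
python3 - <<'E'
from h import *
c,im,d=look('k3'); print(manip.sense()['tcp_pos'],yaw()); knob(c,im,(.470,-.378),tag='k3',rad=.06)
E
```

```text
t: 7.97
tcp_pos: [0.5347, -0.1722, 0.1998]
tool_rot: [0.891, 0.454, -0.0, -0.0]
force: [0.2, 0.2, 0.3]
finger_gap: 0.5
gripper_force: 0.0
t: 8.97
tcp_pos: [0.4442, -0.4423, 0.2001]
tool_rot: [0.839, 0.544, -0.001, 0.003]
force: [1.4, 0.4, 0.3]
finger_gap: 0.502
gripper_force: 0.0
t: 9.13
tcp_pos: [0.4454, -0.4353, 0.1994]
tool_rot: [0.838, 0.546, 0.0, -0.001]
force: [-0.1, -0.3, -1.3]
finger_gap: 0.498
gripper_force: 0.0
[ 0.44575417 -0.4346856   0.1995104 ] 1.155289040512325
hull px [262 108] [312 163] skirt [ 0.4715 -0.3856  0.0226] line n 97 cen [ 0.4779 -0.3745] ends [[0.4822, -0.3669], [0.4734, -0.3822]] dir -2.094 width 0.0027
```

View pics/k3_c.png

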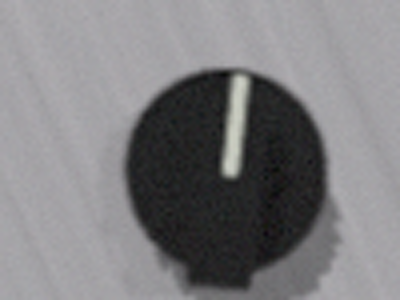

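Clear black knob, nose at image top. Axis is about (0.4733,-0.3826), yaw 1.047.

```bash
python3 - <<'E'
from h import *
im=cv2.imread('pics/k3.png')[:,:,::-1]; skirt(cam('wrist'),im,(.4733,-.3826),1.047)
go((.4733,-.3826,.0945),1.047)
E
```

```text
skirt circle [ 0.4727 -0.3826  0.0192] n 71
yaw 1.155 rot units 0.0172 dp [ 0.1178 -0.0044  0.21  ] q6 end -0.16 tcp [ 0.4458 -0.4347  0.1995] t 9.1833
```

```bash
python3 -m crank '[{"dp":[0,0,0],"delta_rot":[0,0,0.0172],"fingers":0},{"dp":[0.059,-0.0022,0],"delta_rot":[0,0,0],"fingers":0},{"dp":[0.059,-0.0022,0],"delta_rot":[0,0,0],"fingers":0},{"dp":[0,0,0.045],"delta_rot":[0,0,0],"fingers":0},{"dp":[0,0,0.045],"delta_rot":[0,0,0],"fingers":0},{"dp":[0,0,0.045],"delta_rot":[0,0,0],"fingers":0},{"dp":[0,0,0.045],"delta_rot":[0,0,0],"fingers":0},{"dp":[0,0,0.03],"delta_rot":[0,0,0],"fingers":0},{"dp":[0,0,0],"delta_rot":[0,0,0],"fingers":0},{"dp":[0,0,0],"delta_rot":[0,0,0],"fingers":0},{"dp":[0,0,0],"delta_rot":[0,0,0],"fingers":-1},{"dp":[0,0,0],"delta_rot":[0,0,0],"fingers":-1}]' 60
python3 -m crank '[{"dp":[0,0,0],"delta_rot":[0,0,0],"fingers":-1},{"dp":[0,0,0],"delta_rot":[0,0,0],"fingers":-1},{"dp":[0,0,0],"delta_rot":[0,0,0],"fingers":-1},{"dp":[0,0,0],"delta_rot":[0,0,0],"fingers":-1},{"dp":[0,0,0],"delta_rot":[0,0,0],"fingers":-1}]' 60
python3 -c "
from h import *
s=manip.sense();print(s['force'],s['finger_gap'])
p=np.array([.5292,-.0914])-.06*np.array([np.cos(.92),np.sin(.92)]); go((*p,.2),.92)"
```

```text
t: 10.18
tcp_pos: [0.4743, -0.3838, 0.0963]
tool_rot: [0.866, 0.5, 0.0, 0.001]
force: [-0.0, 0.2, 0.5]
finger_gap: 0.228
gripper_force: 0.0
t: 10.6
tcp_pos: [0.4742, -0.3842, 0.0965]
tool_rot: [0.866, 0.5, 0.0, 0.001]
force: [0.3, 1.5, 6.3]
finger_gap: 0.121
gripper_force: 61.1
[0.26083323 1.45604364 6.34273531] 0.12058275869639837
yaw 1.046 rot units 0.0201 dp [ 0.4126 -0.2673 -0.207 ] q6 end 0.38 tcp [ 0.4742 -0.3842  0.0965] t 10.6
```

```bash
python3 -m crank '[{"dp":[0,0,-0.065],"delta_rot":[0,0,0],"fingers":-1},{"dp":[0,0,-0.07],"delta_rot":[0,0,0.01],"fingers":-1},{"dp":[0,0,-0.07],"delta_rot":[0,0,0.01],"fingers":-1},{"dp":[0.059,-0.0382,0],"delta_rot":[0,0,0],"fingers":-1},{"dp":[0.059,-0.0382,0],"delta_rot":[0,0,0],"fingers":-1},{"dp":[0.059,-0.0382,0],"delta_rot":[0,0,0],"fingers":-1},{"dp":[0.059,-0.0382,0],"delta_rot":[0,0,0],"fingers":-1},{"dp":[0.059,-0.0382,0],"delta_rot":[0,0,0],"fingers":-1},{"dp":[0.059,-0.0382,0],"delta_rot":[0,0,0],"fingers":-1},{"dp":[0.059,-0.0382,0],"delta_rot":[0,0,0],"fingers":-1},{"dp":[0,0,0],"delta_rot":[0,0,0],"fingers":-1},{"dp":[0,0,0],"delta_rot":[0,0,0],"fingers":-1}]' 60
python3 -m crank '[{"dp":[0,0,0],"delta_rot":[0,0,0],"fingers":-1},{"dp":[0,0,0],"delta_rot":[0,0,0],"fingers":-1}]' 60
python3 - <<'E'
from h import *
c,im,d=look('s3'); f=spindle(c,im,(.5292,-.0914)); g=spindle(c,im,(.5242,-.0096)); held(c,im,.0965); knob(c,im,(.5343,-.1726),z0=.02)
go((*f[:2],.1365),f[2])
E
```

```text
t: 11.6
tcp_pos: [0.4917, -0.1364, 0.1977]
tool_rot: [0.895, 0.446, -0.0, -0.0]
force: [0.5, -0.7, 0.2]
finger_gap: 0.12
gripper_force: 60.2
t: 11.77
tcp_pos: [0.4925, -0.1396, 0.1977]
tool_rot: [0.896, 0.444, 0.0, 0.001]
force: [0.4, 0.2, 0.3]
finger_gap: 0.118
gripper_force: 60.2
spindle axis [ 0.5296 -0.0904] flat yaw 0.963 rms mm 0.24 rect mm [ 9.2 11.8]
spindle axis [ 0.5242 -0.0092] flat yaw 1.333 rms mm 0.26 rect mm [ 8.9 11.9]
held line px [282. 268.] n 211 tool x 0.0009 0.0192 y -0.0001 slope -0.005
hull px [323 183] [382 247] skirt [ 0.5332 -0.1761  0.0275] line n 114 cen [ 0.546  -0.1725] ends [[0.555, -0.1716], [0.5374, -0.1733]] dir -3.044 width 0.0037
yaw 0.919 rot units -0.007 dp [0.1235 0.0048 0.1221] q6 end 0.44 tcp [ 0.4924 -0.1398  0.1975] t 11.8167
```

```bash
python3 -m crank '[{"dp":[0,0,0],"delta_rot":[0,0,-0.007],"fingers":-1},{"dp":[0.0613,0.0024,0],"delta_rot":[0,0,0],"fingers":-1},{"dp":[0.0613,0.0024,0],"delta_rot":[0,0,0],"fingers":-1},{"dp":[0,0,0.04],"delta_rot":[0,0,0],"fingers":-1},{"dp":[0,0,0.04],"delta_rot":[0,0,0],"fingers":-1},{"dp":[0,0,0.04],"delta_rot":[0,0,0],"fingers":-1},{"dp":[0,0,0],"delta_rot":[0,0,0],"fingers":-1},{"dp":[0,0,0],"delta_rot":[0,0,0],"fingers":-1},{"dp":[0,0,0],"delta_rot":[0,0,0],"fingers":-1}]' 60
python3 -c "
from h import *
go((.5294,-.0907,.1165),.963)"
```

```text
t: 12.57
tcp_pos: [0.5294, -0.0904, 0.138]
tool_rot: [0.886, 0.463, 0.0, 0.0]
force: [-0.0, -0.6, 0.4]
finger_gap: 0.118
gripper_force: 60.2
yaw 0.963 rot units 0.0001 dp [-0.0005  0.0004  0.0429] q6 end 0.44 tcp [ 0.5294 -0.0904  0.138 ] t 12.5667
```

```bash
python3 -m crank '[{"dp":[0,0,0.007],"delta_rot":[0,0,0],"fingers":-1},{"dp":[0,0,0.007],"delta_rot":[0,0,0],"fingers":-1},{"dp":[0,0,0.007],"delta_rot":[0,0,0],"fingers":-1},{"dp":[0,0,0.007],"delta_rot":[0,0,0],"fingers":-1},{"dp":[0,0,0],"delta_rot":[0,0,0],"fingers":-1}]' 60
```

```text
t: 12.98
tcp_pos: [0.5293, -0.0896, 0.1232]
tool_rot: [0.886, 0.464, 0.0, 0.0]
force: [0.8, -0.7, -0.5]
finger_gap: 0.115
gripper_force: 60.1
```

```bash
python3 -m crank '[{"dp":[0,0,0.007],"delta_rot":[0,0,0],"fingers":-1},{"dp":[0,0,0.007],"delta_rot":[0,0,0],"fingers":-1},{"dp":[0,0,0.002],"delta_rot":[0,0,0],"fingers":-1},{"dp":[0,0,0],"delta_rot":[0,0,0],"fingers":-1}]' 60
python3 -m crank '[{"dp":[0,0,0],"delta_rot":[0,0,0.0159],"fingers":-1},{"dp":[0,0,0],"delta_rot":[0,0,0.0159],"fingers":-1},{"dp":[0,0,0],"delta_rot":[0,0,0.0159],"fingers":-1},{"dp":[0,0,0],"delta_rot":[0,0,0.0159],"fingers":-1},{"dp":[0,0,0],"delta_rot":[0,0,0.0159],"fingers":-1},{"dp":[0,0,0],"delta_rot":[0,0,0.0159],"fingers":-1},{"dp":[0,0,0],"delta_rot":[0,0,0.0159],"fingers":-1},{"dp":[0,0,0],"delta_rot":[0,0,0.0159],"fingers":-1},{"dp":[0,0,0],"delta_rot":[0,0,0.0159],"fingers":-1},{"dp":[0,0,0],"delta_rot":[0,0,0],"fingers":-1}]' 60
python3 -c "
from h import *
s=manip.sense();print(s['force'],s['ft_torque'],yaw(),s['finger_gap'],s['tcp_pos'])"
```

```text
t: 13.32
tcp_pos: [0.5294, -0.0895, 0.1165]
tool_rot: [0.886, 0.464, 0.0, 0.001]
force: [-0.2, -1.3, 8.4]
finger_gap: 0.118
gripper_force: 61.5
t: 14.15
tcp_pos: [0.5302, -0.0896, 0.1165]
tool_rot: [1.0, 0.031, 0.002, 0.001]
force: [1.7, 0.4, 7.3]
finger_gap: 0.121
gripper_force: 61.3
[1.69116641 0.43644132 7.32071303] [-0.07378374 -0.14355719 -0.05681348] 0.06244005579006311 0.12133470444638995 [ 0.53017443 -0.08961919  0.11646828]
```

Knob 3 is home on spindle 3 and off. Releasing and looking at spindle 1 on the way to the left-hand knobs.

```bash
python3 -m crank '[{"dp":[0,0,0],"delta_rot":[0,0,0],"fingers":-0.2},{"dp":[0,0,0],"delta_rot":[0,0,0],"fingers":-0.2},{"dp":[0,0,0],"delta_rot":[0,0,0],"fingers":-0.2},{"dp":[0,0,-0.05],"delta_rot":[0,0,0],"fingers":-0.2},{"dp":[0,0,-0.06],"delta_rot":[0,0,-0.0166],"fingers":0},{"dp":[0,0,-0.06],"delta_rot":[0,0,-0.0166],"fingers":0},{"dp":[0,0,0],"delta_rot":[0,0,-0.0166],"fingers":0},{"dp":[0,0,0],"delta_rot":[0,0,-0.0166],"fingers":0},{"dp":[0,0,0],"delta_rot":[0,0,-0.0166],"fingers":0},{"dp":[0,0,0],"delta_rot":[0,0,-0.0166],"fingers":0},{"dp":[0,0,0],"delta_rot":[0,0,-0.0166],"fingers":0},{"dp":[0,0,0],"delta_rot":[0,0,-0.0166],"fingers":0}]' 60
python3 -m crank '[{"dp":[0,0,0],"delta_rot":[0,0,-0.0166],"fingers":0},{"dp":[0.0284,-0.0386,0],"delta_rot":[0,0,0],"fingers":0},{"dp":[0.0284,-0.0386,0],"delta_rot":[0,0,0],"fingers":0},{"dp":[0.0284,-0.0386,0],"delta_rot":[0,0,0],"fingers":0},{"dp":[0.0284,-0.0386,0],"delta_rot":[0,0,0],"fingers":0},{"dp":[0.0284,-0.0386,0],"delta_rot":[0,0,0],"fingers":0},{"dp":[0,0,0],"delta_rot":[0,0,0],"fingers":0},{"dp":[0,0,0],"delta_rot":[0,0,0],"fingers":0},{"dp":[0,0,0],"delta_rot":[0,0,0],"fingers":0}]' 60
python3 - <<'E'
from h import *
c,im,d=look('s1'); f=spindle(c,im,(.519,.072)); g=spindle(c,im,(.5242,-.0096))
try: knob(c,im,(.5296,-.0904),z0=.02)
except Exception as e: print(e)
k=np.array([.511,.318])-.06*np.array([np.cos(1.),np.sin(1.)]); go((*k,.2),1.)
im,d=manip.snapshot('top'); cv2.imwrite('pics/top1.png',im[:,:,::-1])
a=np.hstack([cv2.resize(im[y-12:y+12,x-16:x+16,::-1],(400,300),interpolation=cv2.INTER_CUBIC) for x,y in ((176,216),(173,264))]); cv2.imwrite('pics/top1c.png',a)
E
```

```text
t: 15.15
tcp_pos: [0.5284, -0.0891, 0.2]
tool_rot: [0.899, 0.437, -0.0, -0.001]
force: [-0.5, -0.6, -0.4]
finger_gap: 0.495
gripper_force: 0.0
t: 15.9
tcp_pos: [0.4859, 0.0222, 0.2003]
tool_rot: [0.876, 0.482, 0.0, 0.0]
force: [0.1, 0.1, 0.4]
finger_gap: 0.502
gripper_force: 0.0
spindle axis [0.5192 0.0732] flat yaw 0.864 rms mm 0.22 rect mm [ 9.2 11.9]
spindle axis [ 0.5232 -0.0077] flat yaw -3.071 rms mm 1.37 rect mm [13.7 11.8]
hull px [355 260] [418 322] skirt [ 0.5267 -0.1001  0.0362] line n 68 cen [ 0.5403 -0.0913] ends [[0.5486, -0.0903], [0.5326, -0.0922]] dir -3.021 width 0.0043
yaw 1.004 rot units 0.0006 dp [ 0.4053 -0.2785  0.0007] q6 end 1.08 tcp [0.4863 0.0217 0.2004] t 15.95
```

View pics/top1c.png

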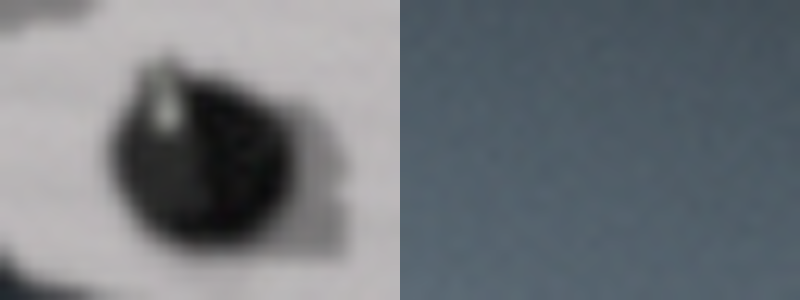

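Knob 1 is black with its nose roughly along +x. Spindle 1's flat is at yaw 0.864 and spindle 2's at 1.333.

```bash
python3 -m crank '[{"dp":[0,0,0],"delta_rot":[0,0,0.0171],"fingers":0},{"dp":[0,0,0],"delta_rot":[0,0,0.0171],"fingers":0},{"dp":[0,0,0],"delta_rot":[0,0,0.0171],"fingers":0},{"dp":[0,0,0],"delta_rot":[0,0,0.0171],"fingers":0},{"dp":[0,0,0],"delta_rot":[0,0,0.0171],"fingers":0},{"dp":[0,0,0],"delta_rot":[0,0,0.0171],"fingers":0},{"dp":[0,0,0],"delta_rot":[0,0,0.0171],"fingers":0}]' 60
python3 -m crank '[{"dp":[0.0083,-0.0623,0],"delta_rot":[0,0,0],"fingers":0},{"dp":[0.0083,-0.0623,0],"delta_rot":[0,0,0],"fingers":0},{"dp":[0.0083,-0.0623,0],"delta_rot":[0,0,0],"fingers":0},{"dp":[0.0083,-0.0623,0],"delta_rot":[0,0,0],"fingers":0},{"dp":[0.0083,-0.0623,0],"delta_rot":[0,0,0],"fingers":0},{"dp":[0.0083,-0.0623,0],"delta_rot":[0,0,0],"fingers":0},{"dp":[0.0083,-0.0623,0],"delta_rot":[0,0,0],"fingers":0},{"dp":[0.0083,-0.0623,0],"delta_rot":[0,0,0],"fingers":0},{"dp":[0.0083,-0.0623,0],"delta_rot":[0,0,0],"fingers":0},{"dp":[0,0,0],"delta_rot":[0,0,0],"fingers":0},{"dp":[0,0,0],"delta_rot":[0,0,0],"fingers":0},{"dp":[0,0,0],"delta_rot":[0,0,0],"fingers":0}]' 60
python3 - <<'E'
from h import *
c,im,d=look('k1'); print(manip.sense()['tcp_pos'],yaw()); knob(c,im,(.511,.318),tag='k1',rad=.05)
print(proj('wrist',[.374,.302,.03],c))
E
```

```text
t: 16.58
tcp_pos: [0.4862, 0.0213, 0.2004]
tool_rot: [0.992, 0.122, 0.0, 0.0]
force: [-0.8, 0.2, -0.6]
finger_gap: 0.498
gripper_force: 0.0
t: 17.58
tcp_pos: [0.4521, 0.3024, 0.2002]
tool_rot: [0.992, 0.126, -0.0, 0.0]
force: [0.2, -0.5, -0.5]
finger_gap: 0.497
gripper_force: 0.0
[0.45216292 0.30198306 0.20017974] 0.2509461109608961
hull px [250 100] [300 154] skirt [0.5121 0.3223 0.0222] line n 98 cen [0.5236 0.3263] ends [[0.5318, 0.3292], [0.5155, 0.3234]] dir -2.799 width 0.0029
[[258.65425044 292.52494369]]
```

View pics/k1_c.png

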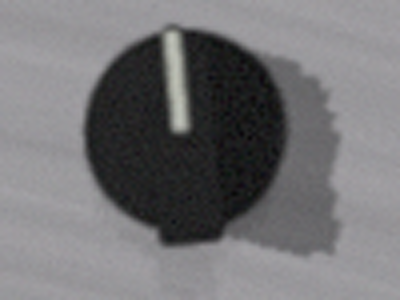

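Knob 1: axis (0.5148,0.3232), nose yaw 0.343. Grasping.

```bash
python3 -m crank '[{"dp":[0,0,0],"delta_rot":[0,0,-0.0146],"fingers":0},{"dp":[0.066,0.001,0],"delta_rot":[0,0,0],"fingers":0},{"dp":[0.066,0.001,0],"delta_rot":[0,0,0],"fingers":0},{"dp":[0,0,0.045],"delta_rot":[0,0,0],"fingers":0},{"dp":[0,0,0.045],"delta_rot":[0,0,0],"fingers":0},{"dp":[0,0,0.045],"delta_rot":[0,0,0],"fingers":0},{"dp":[0,0,0.045],"delta_rot":[0,0,0],"fingers":0},{"dp":[0,0,0.03],"delta_rot":[0,0,0],"fingers":0},{"dp":[0,0,0],"delta_rot":[0,0,0],"fingers":0},{"dp":[0,0,0],"delta_rot":[0,0,0],"fingers":0},{"dp":[0,0,0],"delta_rot":[0,0,0],"fingers":-1},{"dp":[0,0,0],"delta_rot":[0,0,0],"fingers":-1}]' 60
python3 -m crank '[{"dp":[0,0,0],"delta_rot":[0,0,0],"fingers":-1},{"dp":[0,0,0],"delta_rot":[0,0,0],"fingers":-1},{"dp":[0,0,0],"delta_rot":[0,0,0],"fingers":-1},{"dp":[0,0,0],"delta_rot":[0,0,0],"fingers":-1},{"dp":[0,0,0],"delta_rot":[0,0,0],"fingers":-1}]' 60
python3 -c "
from h import *
s=manip.sense();print(s['force'],s['finger_gap'])
p=np.array([.5242,-.0092])-.06*np.array([np.cos(1.333),np.sin(1.333)]); go((*p,.2),1.333)"
```

```text
t: 18.63
tcp_pos: [0.5153, 0.3242, 0.0968]
tool_rot: [0.985, 0.171, 0.001, -0.0]
force: [-0.3, 0.2, 0.2]
finger_gap: 0.226
gripper_force: 0.0
t: 19.05
tcp_pos: [0.5152, 0.3246, 0.0971]
tool_rot: [0.985, 0.171, 0.002, -0.0]
force: [-0.2, -1.9, 6.1]
finger_gap: 0.115
gripper_force: 61.2
[-0.2392948  -1.87007415  6.13918372] 0.11492270436455879
yaw 0.345 rot units -0.1573 dp [-0.7647  0.1747 -0.2059] q6 end 0.11 tcp [0.5152 0.3246 0.0971] t 19.05
```

```bash
python3 -m crank '[{"dp":[0,0,-0.066],"delta_rot":[0,0,0],"fingers":-1},{"dp":[0,0,-0.07],"delta_rot":[0,0,-0.0175],"fingers":-1},{"dp":[0,0,-0.07],"delta_rot":[0,0,-0.0175],"fingers":-1},{"dp":[0,0,0],"delta_rot":[0,0,-0.0175],"fingers":-1},{"dp":[0,0,0],"delta_rot":[0,0,-0.0175],"fingers":-1},{"dp":[0,0,0],"delta_rot":[0,0,-0.0175],"fingers":-1},{"dp":[0,0,0],"delta_rot":[0,0,-0.0175],"fingers":-1},{"dp":[0,0,0],"delta_rot":[0,0,-0.0175],"fingers":-1},{"dp":[0,0,0],"delta_rot":[0,0,-0.0175],"fingers":-1},{"dp":[0,0,0],"delta_rot":[0,0,-0.0175],"fingers":-1},{"dp":[0,0,0],"delta_rot":[0,0,0],"fingers":-1}]' 60
python3 -m crank '[{"dp":[-0.0637,0.0146,0],"delta_rot":[0,0,0],"fingers":-1},{"dp":[-0.0637,0.0146,0],"delta_rot":[0,0,0],"fingers":-1},{"dp":[-0.0637,0.0146,0],"delta_rot":[0,0,0],"fingers":-1},{"dp":[-0.0637,0.0146,0],"delta_rot":[0,0,0],"fingers":-1},{"dp":[-0.0637,0.0146,0],"delta_rot":[0,0,0],"fingers":-1},{"dp":[-0.0637,0.0146,0],"delta_rot":[0,0,0],"fingers":-1},{"dp":[-0.0637,0.0146,0],"delta_rot":[0,0,0],"fingers":-1},{"dp":[-0.0637,0.0146,0],"delta_rot":[0,0,0],"fingers":-1},{"dp":[-0.0637,0.0146,0],"delta_rot":[0,0,0],"fingers":-1},{"dp":[-0.0637,0.0146,0],"delta_rot":[0,0,0],"fingers":-1},{"dp":[-0.0637,0.0146,0],"delta_rot":[0,0,0],"fingers":-1},{"dp":[-0.0637,0.0146,0],"delta_rot":[0,0,0],"fingers":-1}]' 60
python3 -m crank '[{"dp":[0,0,0],"delta_rot":[0,0,0],"fingers":-1},{"dp":[0,0,0],"delta_rot":[0,0,0],"fingers":-1},{"dp":[0,0,0],"delta_rot":[0,0,0],"fingers":-1}]' 60
python3 - <<'E'
from h import *
c,im,d=look('s2'); f=spindle(c,im,(.5242,-.0092)); held(c,im,.0971)
go((*f[:2],.1371),f[2])
E
```

```text
t: 19.97
tcp_pos: [0.5139, 0.3246, 0.1985]
tool_rot: [0.785, 0.619, -0.0, -0.0]
force: [0.3, -0.1, -0.9]
finger_gap: 0.118
gripper_force: 60.3
t: 20.97
tcp_pos: [0.5093, -0.069, 0.1986]
tool_rot: [0.787, 0.617, 0.0, 0.0]
force: [0.4, 0.6, 0.2]
finger_gap: 0.115
gripper_force: 60.3
t: 21.22
tcp_pos: [0.5092, -0.0672, 0.1984]
tool_rot: [0.786, 0.618, -0.0, -0.0]
force: [0.8, -0.2, -0.6]
finger_gap: 0.123
gripper_force: 60.4
spindle axis [ 0.5242 -0.0085] flat yaw 1.351 rms mm 0.29 rect mm [ 9.4 11.8]
held line px [283. 266.] n 214 tool x -0.0017 0.0163 y -0.0006 slope -0.001
yaw 1.333 rot units -0.0028 dp [0.1199 0.0038 0.1226] q6 end 0.2 tcp [ 0.5092 -0.0666  0.1984] t 21.2667
```

The held knob sits about 2.5 mm back along the bar, so I'm compensating.

```bash
python3 -m crank '[{"dp":[0,0,0],"delta_rot":[0,0,-0.0028],"fingers":-1},{"dp":[0.0625,0.0025,0],"delta_rot":[0,0,0],"fingers":-1},{"dp":[0.0625,0.0025,0],"delta_rot":[0,0,0],"fingers":-1},{"dp":[0,0,0.04],"delta_rot":[0,0,0],"fingers":-1},{"dp":[0,0,0.04],"delta_rot":[0,0,0],"fingers":-1},{"dp":[0,0,0.04],"delta_rot":[0,0,0],"fingers":-1},{"dp":[0,0,0],"delta_rot":[0,0,0],"fingers":-1},{"dp":[0,0,0],"delta_rot":[0,0,0],"fingers":-1},{"dp":[0,0,0],"delta_rot":[0,0,0],"fingers":-1}]' 60
python3 -c "
from h import *
go((.5242+.0025*.218+.0006,-.0085+.0025*.976-.0001,.1171),1.351)"
```

```text
t: 22.02
tcp_pos: [0.5259, -0.0065, 0.139]
tool_rot: [0.78, 0.626, 0.0, 0.0]
force: [0.2, 0.2, -0.1]
finger_gap: 0.118
gripper_force: 60.3
yaw 1.352 rot units 0.0002 dp [ 0.0004 -0.0013  0.0438] q6 end 0.21 tcp [ 0.5259 -0.0065  0.139 ] t 22.0167
```

```bash
python3 -m crank '[{"dp":[0,-0.001,0.007],"delta_rot":[0,0,0],"fingers":-1},{"dp":[0,0,0.007],"delta_rot":[0,0,0],"fingers":-1},{"dp":[0,0,0.007],"delta_rot":[0,0,0],"fingers":-1},{"dp":[0,0,0.007],"delta_rot":[0,0,0],"fingers":-1},{"dp":[0,0,0],"delta_rot":[0,0,0],"fingers":-1}]' 60
```

```text
t: 22.43
tcp_pos: [0.5249, -0.0071, 0.124]
tool_rot: [0.78, 0.625, -0.0, -0.0]
force: [-0.1, 0.2, -0.6]
finger_gap: 0.118
gripper_force: 60.3
```

Below the contact height (0.132) with no force, so it is engaged. Pressing home, then turning 1.286 rad clockwise (0.2047 units).

```bash
python3 -m crank '[{"dp":[0,0,0.007],"delta_rot":[0,0,0],"fingers":-1},{"dp":[0,0,0.007],"delta_rot":[0,0,0],"fingers":-1},{"dp":[0,0,0.002],"delta_rot":[0,0,0],"fingers":-1},{"dp":[0,0,0],"delta_rot":[0,0,0],"fingers":-1}]' 60
python3 -m crank '[{"dp":[0,0,0],"delta_rot":[0,0,0.0186],"fingers":-1},{"dp":[0,0,0],"delta_rot":[0,0,0.0186],"fingers":-1},{"dp":[0,0,0],"delta_rot":[0,0,0.0186],"fingers":-1},{"dp":[0,0,0],"delta_rot":[0,0,0.0186],"fingers":-1},{"dp":[0,0,0],"delta_rot":[0,0,0.0186],"fingers":-1},{"dp":[0,0,0],"delta_rot":[0,0,0.0186],"fingers":-1},{"dp":[0,0,0],"delta_rot":[0,0,0.0186],"fingers":-1},{"dp":[0,0,0],"delta_rot":[0,0,0.0186],"fingers":-1},{"dp":[0,0,0],"delta_rot":[0,0,0.0186],"fingers":-1},{"dp":[0,0,0],"delta_rot":[0,0,0.0186],"fingers":-1},{"dp":[0,0,0],"delta_rot":[0,0,0.0186],"fingers":-1},{"dp":[0,0,0],"delta_rot":[0,0,0],"fingers":-1}]' 60
python3 -c "
from h import *
s=manip.sense();print(s['force'],s['ft_torque'],yaw(),s['finger_gap'],s['tcp_pos'])"
```

```text
t: 22.77
tcp_pos: [0.5254, -0.0072, 0.117]
tool_rot: [0.78, 0.625, 0.0, 0.0]
force: [-0.1, -1.0, 6.6]
finger_gap: 0.116
gripper_force: 61.2
t: 23.77
tcp_pos: [0.5267, -0.0075, 0.117]
tool_rot: [0.999, 0.032, 0.002, 0.001]
force: [1.8, -0.1, 5.7]
finger_gap: 0.117
gripper_force: 61.0
[ 1.7936892  -0.10086934  5.69580065] [-0.0536098  -0.29747239 -0.0234632 ] 0.06375125345536793 0.11736978529464323 [ 0.52665982 -0.00745771  0.11702593]
```

```bash
python3 -m crank '[{"dp":[0,0,0],"delta_rot":[0,0,0],"fingers":-0.2},{"dp":[0,0,0],"delta_rot":[0,0,0],"fingers":-0.2},{"dp":[0,0,0],"delta_rot":[0,0,0],"fingers":-0.2},{"dp":[0,0,-0.05],"delta_rot":[0,0,0],"fingers":-0.2},{"dp":[0,0,-0.06],"delta_rot":[0,0,-0.0175],"fingers":0},{"dp":[0,0,-0.06],"delta_rot":[0,0,-0.0175],"fingers":0},{"dp":[0,0,0],"delta_rot":[0,0,-0.0175],"fingers":0},{"dp":[0,0,0],"delta_rot":[0,0,-0.0175],"fingers":0},{"dp":[0,0,0],"delta_rot":[0,0,-0.0175],"fingers":0},{"dp":[0,0,0],"delta_rot":[0,0,-0.0175],"fingers":0},{"dp":[0,0,0],"delta_rot":[0,0,-0.0175],"fingers":0},{"dp":[0,0,0],"delta_rot":[0,0,-0.0175],"fingers":0}]' 60
python3 -m crank '[{"dp":[0,0,0],"delta_rot":[0,0,-0.0175],"fingers":0},{"dp":[0,0,0],"delta_rot":[0,0,-0.0175],"fingers":0},{"dp":[0,0,0],"delta_rot":[0,0,-0.0175],"fingers":0},{"dp":[0,0,0],"delta_rot":[0,0,-0.0175],"fingers":0},{"dp":[0,0,0],"delta_rot":[0,0,-0.0175],"fingers":0},{"dp":[0,0,0],"delta_rot":[0,0,-0.0175],"fingers":0},{"dp":[0,0,0],"delta_rot":[0,0,-0.0175],"fingers":0},{"dp":[0,0,0],"delta_rot":[0,0,-0.0175],"fingers":0},{"dp":[0,0,0],"delta_rot":[0,0,-0.0175],"fingers":0},{"dp":[0,0,0],"delta_rot":[0,0,-0.0175],"fingers":0},{"dp":[0,0,0],"delta_rot":[0,0,-0.0175],"fingers":0},{"dp":[0,0,0],"delta_rot":[0,0,-0.0175],"fingers":0}]' 60
python3 -m crank '[{"dp":[0,0,0],"delta_rot":[0,0,-0.0175],"fingers":0},{"dp":[0,0,0],"delta_rot":[0,0,-0.0175],"fingers":0},{"dp":[0.0558,0.0333,0],"delta_rot":[0,0,0],"fingers":0},{"dp":[0.0558,0.0333,0],"delta_rot":[0,0,0],"fingers":0},{"dp":[0.0558,0.0333,0],"delta_rot":[0,0,0],"fingers":0},{"dp":[0.0558,0.0333,0],"delta_rot":[0,0,0],"fingers":0},{"dp":[0.0558,0.0333,0],"delta_rot":[0,0,0],"fingers":0},{"dp":[0.0558,0.0333,0],"delta_rot":[0,0,0],"fingers":0},{"dp":[0.0558,0.0333,0],"delta_rot":[0,0,0],"fingers":0},{"dp":[0.0558,0.0333,0],"delta_rot":[0,0,0],"fingers":0},{"dp":[0.0558,0.0333,0],"delta_rot":[0,0,0],"fingers":0},{"dp":[0,0,0],"delta_rot":[0,0,0],"fingers":0}]' 60
python3 -m crank '[{"dp":[0,0,0],"delta_rot":[0,0,0],"fingers":0},{"dp":[0,0,0],"delta_rot":[0,0,0],"fingers":0}]'
python3 - <<'E'
from h import *
c,im,d=look('k2'); s=manip.sense(); print(s['tcp_pos'],yaw(),s['q'].round(2)); knob(c,im,(.374,.302),tag='k2',rad=.06)
E
```

```text
t: 24.77
tcp_pos: [0.5245, -0.0068, 0.201]
tool_rot: [0.889, 0.458, -0.001, -0.001]
force: [0.1, 0.1, 0.2]
finger_gap: 0.502
gripper_force: 0.0
t: 25.77
tcp_pos: [0.5245, -0.0068, 0.2009]
tool_rot: [0.421, 0.907, -0.0, -0.001]
force: [-0.3, -0.3, 0.6]
finger_gap: 0.5
gripper_force: 0.0
t: 26.77
tcp_pos: [0.4147, 0.2687, 0.2011]
tool_rot: [0.32, 0.948, -0.0, -0.001]
force: [-0.4, 0.5, 0.7]
finger_gap: 0.505
gripper_force: 0.0
t: 26.93
tcp_pos: [0.4175, 0.2648, 0.2012]
tool_rot: [0.322, 0.947, -0.0, -0.0]
force: [0.4, 0.1, 0.1]
finger_gap: 0.501
gripper_force: 0.0
[0.41792446 0.26429383 0.20117731] 2.4847518404529696 [ 0.34  0.52  1.85 -0.    0.77 -0.58]
hull px [264 109] [320 162] skirt [0.3762 0.3045 0.0232] line n 74 cen [0.3832 0.3001] ends [[0.3783, 0.3059], [0.3884, 0.294]] dir -0.868 width 0.0026
```

View pics/k2_c.png

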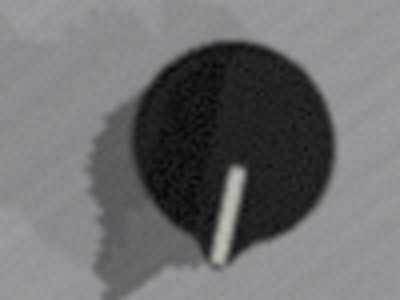

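Knob 2 has its nose at image bottom (yaw -0.868), so I'll grip it with the tool reversed.

```bash
python3 - <<'E'
from h import *
im=cv2.imread('pics/k2.png')[:,:,::-1]; f=skirt(cam('wrist'),im,(.3775,.307),-.868)
go((.3775,.3070,.0945),2.274)
E
```

```text
skirt circle [0.3765 0.3068 0.0196] n 70
yaw 2.485 rot units 0.0335 dp [ 0.1174 -0.0064  0.2134] q6 end -0.02 tcp [0.4179 0.2643 0.2012] t 26.9833
```

```bash
python3 -m crank '[{"dp":[0,0,0],"delta_rot":[0,0,0.0168],"fingers":0},{"dp":[0,0,0],"delta_rot":[0,0,0.0168],"fingers":0},{"dp":[0.0587,-0.0032,0],"delta_rot":[0,0,0],"fingers":0},{"dp":[0.0587,-0.0032,0],"delta_rot":[0,0,0],"fingers":0},{"dp":[0,0,0.045],"delta_rot":[0,0,0],"fingers":0},{"dp":[0,0,0.045],"delta_rot":[0,0,0],"fingers":0},{"dp":[0,0,0.045],"delta_rot":[0,0,0],"fingers":0},{"dp":[0,0,0.045],"delta_rot":[0,0,0],"fingers":0},{"dp":[0,0,0.032],"delta_rot":[0,0,0],"fingers":0},{"dp":[0,0,0],"delta_rot":[0,0,0],"fingers":0},{"dp":[0,0,0],"delta_rot":[0,0,0],"fingers":0},{"dp":[0,0,0],"delta_rot":[0,0,0],"fingers":-1}]' 60
python3 -m crank '[{"dp":[0,0,0],"delta_rot":[0,0,0],"fingers":-1},{"dp":[0,0,0],"delta_rot":[0,0,0],"fingers":-1},{"dp":[0,0,0],"delta_rot":[0,0,0],"fingers":-1},{"dp":[0,0,0],"delta_rot":[0,0,0],"fingers":-1},{"dp":[0,0,0],"delta_rot":[0,0,0],"fingers":-1},{"dp":[0,0,0],"delta_rot":[0,0,0],"fingers":-1}]' 60
python3 -c "
from h import *
s=manip.sense();print(s['force'],s['finger_gap'])
a=.864+np.pi;p=np.array([.5192,.0732])-.06*np.array([np.cos(a),np.sin(a)]); go((*p,.2),a)"
```

```text
t: 27.98
tcp_pos: [0.3783, 0.3072, 0.096]
tool_rot: [0.421, 0.907, 0.0, 0.0]
force: [0.9, 0.2, 0.2]
finger_gap: 0.374
gripper_force: 0.0
t: 28.48
tcp_pos: [0.3783, 0.3079, 0.0967]
tool_rot: [0.42, 0.907, 0.001, 0.001]
force: [0.9, -1.6, 6.6]
finger_gap: 0.12
gripper_force: 60.6
[ 0.94845313 -1.64811764  6.62478925] 0.11956666342329238
yaw 2.274 rot units -0.2756 dp [ 0.0539 -0.519  -0.2066] q6 end -2.22 tcp [0.3783 0.3079 0.0967] t 28.4833
```

```bash
python3 -m crank '[{"dp":[0,0,-0.066],"delta_rot":[0,0,0],"fingers":-1},{"dp":[0,0,-0.07],"delta_rot":[0,0,-0.0172],"fingers":-1},{"dp":[0,0,-0.07],"delta_rot":[0,0,-0.0172],"fingers":-1},{"dp":[0,0,0],"delta_rot":[0,0,-0.0172],"fingers":-1},{"dp":[0,0,0],"delta_rot":[0,0,-0.0172],"fingers":-1},{"dp":[0,0,0],"delta_rot":[0,0,-0.0172],"fingers":-1},{"dp":[0,0,0],"delta_rot":[0,0,-0.0172],"fingers":-1},{"dp":[0,0,0],"delta_rot":[0,0,-0.0172],"fingers":-1},{"dp":[0,0,0],"delta_rot":[0,0,-0.0172],"fingers":-1}]' 60
python3 -m crank '[{"dp":[0,0,0],"delta_rot":[0,0,-0.0172],"fingers":-1},{"dp":[0,0,0],"delta_rot":[0,0,-0.0172],"fingers":-1},{"dp":[0,0,0],"delta_rot":[0,0,-0.0172],"fingers":-1},{"dp":[0,0,0],"delta_rot":[0,0,-0.0172],"fingers":-1},{"dp":[0,0,0],"delta_rot":[0,0,-0.0172],"fingers":-1},{"dp":[0,0,0],"delta_rot":[0,0,-0.0172],"fingers":-1},{"dp":[0,0,0],"delta_rot":[0,0,-0.0172],"fingers":-1},{"dp":[0,0,0],"delta_rot":[0,0,-0.0172],"fingers":-1}]' 60
python3 -m crank '[{"dp":[0.0127,-0.0577,0],"delta_rot":[0,0,0],"fingers":-1},{"dp":[0.0127,-0.0577,0],"delta_rot":[0,0,0],"fingers":-1},{"dp":[0.0127,-0.0577,0],"delta_rot":[0,0,0],"fingers":-1},{"dp":[0.0127,-0.0577,0],"delta_rot":[0,0,0],"fingers":-1},{"dp":[0.0127,-0.0577,0],"delta_rot":[0,0,0],"fingers":-1},{"dp":[0.0127,-0.0577,0],"delta_rot":[0,0,0],"fingers":-1},{"dp":[0.0127,-0.0577,0],"delta_rot":[0,0,0],"fingers":-1},{"dp":[0.0127,-0.0577,0],"delta_rot":[0,0,0],"fingers":-1},{"dp":[0.0127,-0.0577,0],"delta_rot":[0,0,0],"fingers":-1},{"dp":[0,0,0],"delta_rot":[0,0,0],"fingers":-1},{"dp":[0,0,0],"delta_rot":[0,0,0],"fingers":-1},{"dp":[0,0,0],"delta_rot":[0,0,0],"fingers":-1}]' 60
python3 - <<'E'
from h import *
c,im,d=look('s1b'); s=manip.sense(); print(s['tcp_pos'],yaw(),s['finger_gap'],s['q'].round(2)); f=spindle(c,im,(.5192,.0732))
go((*f[:2],.1367),f[2]+2*np.pi-np.pi)
cv2.imwrite('pics/s1bv.png',cv2.resize(im[60:420,100:460,::-1],(600,600)))
E
```

```text
t: 29.23
tcp_pos: [0.3771, 0.3077, 0.1988]
tool_rot: [-0.001, 1.0, 0.0, 0.0]
force: [-0.0, -0.7, -0.7]
finger_gap: 0.117
gripper_force: 59.6
t: 29.9
tcp_pos: [0.3771, 0.3077, 0.1987]
tool_rot: [-0.42, 0.908, 0.0, 0.0]
force: [-0.0, -0.3, -0.5]
finger_gap: 0.122
gripper_force: 59.6
t: 30.9
tcp_pos: [0.5363, 0.0954, 0.1984]
tool_rot: [-0.417, 0.909, 0.0, -0.001]
force: [-0.0, 0.6, -1.5]
finger_gap: 0.118
gripper_force: 59.6
[0.53596917 0.09581123 0.19832763] -2.2798885094695445 0.11910378648945438 [-0.03  0.57  1.73  0.    0.84 -2.46]
spindle axis [0.5186 0.0722] flat yaw 0.883 rms mm 0.77 rect mm [11. 12.]
yaw -2.28 rot units -2.0034 dp [ 0.0585 -0.0032  0.1233] q6 end -14.88 tcp [0.536  0.0958 0.1983] t 30.95
```

View pics/s1bv.png

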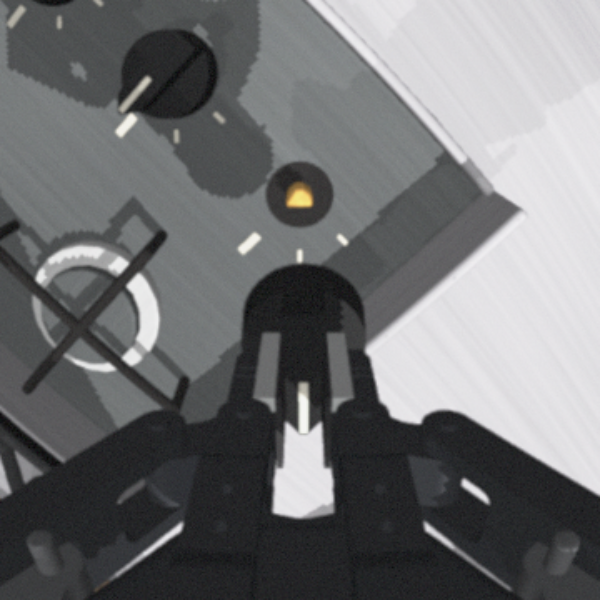

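The image shows the knob held in the pads with its white line at (303,382)-(303,433) and spindle 1 clear at (300,195). The flat's side wall blurs this fit, so I keep the earlier spindle yaw. Now for the held offset.

```bash
python3 - <<'E'
from h import *
im=cv2.imread('pics/s1b.png')[:,:,::-1]; c=cam('wrist'); s=manip.sense(); T=s['tcp_pos']; y=yaw()
tx=np.array([np.cos(y),np.sin(y)]); ty=np.array([np.sin(y),-np.cos(y)])
m=np.zeros((420,560),np.uint8); m[284:325,274:290]=im[284:325,274:290].min(2)>130
n,lab,st,_=cv2.connectedComponentsWithStats(m); i=1+np.argmax([q[4] if q[2]<8 else 0 for q in st[1:]]); v,u=np.nonzero(lab==i); print(st[i])
L=onplane('wrist',np.c_[u,v],T[2]-.0967+.036,c)[:,:2]-T[:2]; a,b=L@tx,L@ty; print(a.min(),a.max(),b.mean())
for z in (T[2]-.0967+.018,): # front rim of the skirt
    col=im[225:262,281].max(1); print(col.tolist()); print([(r,round(float((onplane('wrist',[[281,r]],z,c)[0,:2]-T[:2])@tx),4)) for r in range(213,226,3)])
    print(im[205:228,281].max(1).tolist())
sp=np.array([.519,.0728]); off=-.0003
go((*sp,.137),.864-np.pi)
E
```

```text
[274 290  16  35 286]
-0.020956229516316694 -0.00012811810366220434 -3.930340767631012e-05
[31, 29, 34, 31, 24, 34, 29, 30, 30, 28, 24, 32, 25, 27, 34, 32, 34, 31, 20, 33, 33, 25, 24, 29, 31, 31, 32, 35, 37, 35, 31, 35, 38, 35, 32, 29, 31]
[(213, 0.0324), (216, 0.0308), (219, 0.0293), (222, 0.0277), (225, 0.0261)]
[122, 123, 123, 125, 139, 169, 183, 186, 187, 186, 182, 169, 121, 68, 37, 25, 28, 29, 31, 31, 31, 29, 34]
yaw -2.28 rot units -0.0004 dp [ 0.057  -0.0041  0.1227] q6 end -2.3 tcp [0.536  0.0958 0.1983] t 30.95
```

```bash
python3 - <<'E'
from h import *
c=cam('wrist'); s=manip.sense(); T=s['tcp_pos']; y=yaw(); tx=np.array([np.cos(y),np.sin(y)])
# the pose heights are alike (.198), so the same camera maps tool-frame points for every held picture
for n,gz in (('s4',.0951),('s3',.0965),('s2',.0971),('s1b',.0967)):
    im=cv2.imread(f'pics/{n}.png'); col=im[190:270,278:286].max(2).mean(1)
    # first dark run of >=6 rows
    d=col<60; r=next(i for i in range(74) if d[i:i+6].all()); fr=190+r-(60-col[r])/(col[r-1]-col[r]) if r else 190
    P=onplane('wrist',[[282,fr]],T[2]-gz,c)[0,:2]-T[:2]
    lc=im[:,280:284].min(2).mean(1); print(n,'front row',round(fr,1),'rim x',round(float(P@tx),4),'line rows',[i for i in range(240,330) if lc[i]>130][:1],[i for i in range(240,330) if lc[i]>130][-1:])
E
```

```text
s4 front row 219.5 rim x 0.023 line rows [250] [329]
s3 front row 219.3 rim x 0.0226 line rows [248] [329]
s2 front row 222.1 rim x 0.0208 line rows [252] [286]
s1b front row 218.4 rim x 0.0231 line rows [290] [329]
```

```bash
python3 -m crank '[{"dp":[0.028,-0.0025,0],"delta_rot":[0,0,0],"fingers":-1},{"dp":[0.0275,-0.0025,0],"delta_rot":[0,0,0],"fingers":-1},{"dp":[0,0,0.04],"delta_rot":[0,0,0],"fingers":-1},{"dp":[0,0,0.04],"delta_rot":[0,0,0],"fingers":-1},{"dp":[0,0,0.04],"delta_rot":[0,0,0],"fingers":-1},{"dp":[0,0,0],"delta_rot":[0,0,0],"fingers":-1},{"dp":[0,0,0],"delta_rot":[0,0,0],"fingers":-1},{"dp":[0,0,0],"delta_rot":[0,0,0],"fingers":-1}]' 60
python3 -c "
from h import *
go((.5199,.0730,.1167),.864-np.pi)"
```

```text
t: 31.62
tcp_pos: [0.5207, 0.0723, 0.1391]
tool_rot: [-0.418, 0.909, -0.0, 0.0]
force: [-0.2, 0.5, -0.6]
finger_gap: 0.121
gripper_force: 59.6
yaw -2.28 rot units -0.0004 dp [0.0001 0.0021 0.0449] q6 end -2.3 tcp [0.5207 0.0723 0.1391] t 31.6167
```

```bash
python3 -m crank '[{"dp":[0,0.0021,0.007],"delta_rot":[0,0,0],"fingers":-1},{"dp":[0,0,0.007],"delta_rot":[0,0,0],"fingers":-1},{"dp":[0,0,0.007],"delta_rot":[0,0,0],"fingers":-1},{"dp":[0,0,0.007],"delta_rot":[0,0,0],"fingers":-1},{"dp":[0,0,0],"delta_rot":[0,0,0],"fingers":-1}]' 60
```

```text
t: 32.03
tcp_pos: [0.5206, 0.0735, 0.1241]
tool_rot: [-0.417, 0.909, 0.0, 0.001]
force: [0.6, 2.7, -0.9]
finger_gap: 0.122
gripper_force: 59.6
```

Engaged. Pressing home, then turning 0.80 rad clockwise.

```bash
python3 -m crank '[{"dp":[0,0,0.007],"delta_rot":[0,0,0],"fingers":-1},{"dp":[0,0,0.007],"delta_rot":[0,0,0],"fingers":-1},{"dp":[0,0,0.003],"delta_rot":[0,0,0],"fingers":-1},{"dp":[0,0,0],"delta_rot":[0,0,0],"fingers":-1}]' 60
python3 -m crank '[{"dp":[0,0,0],"delta_rot":[0,0,0.0181],"fingers":-1},{"dp":[0,0,0],"delta_rot":[0,0,0.0181],"fingers":-1},{"dp":[0,0,0],"delta_rot":[0,0,0.0181],"fingers":-1},{"dp":[0,0,0],"delta_rot":[0,0,0.0181],"fingers":-1},{"dp":[0,0,0],"delta_rot":[0,0,0.0181],"fingers":-1},{"dp":[0,0,0],"delta_rot":[0,0,0.0181],"fingers":-1},{"dp":[0,0,0],"delta_rot":[0,0,0.0181],"fingers":-1},{"dp":[0,0,0],"delta_rot":[0,0,0],"fingers":-1}]' 60
python3 -c "
from h import *
s=manip.sense();print(s['force'],s['ft_torque'],yaw(),s['finger_gap'],s['tcp_pos'])"
```

```text
t: 32.37
tcp_pos: [0.5206, 0.0736, 0.1167]
tool_rot: [-0.417, 0.909, -0.0, 0.001]
force: [-1.1, 4.0, 8.1]
finger_gap: 0.116
gripper_force: 60.7
t: 33.03
tcp_pos: [0.5216, 0.0732, 0.1167]
tool_rot: [-0.031, 1.0, -0.0, 0.002]
force: [0.8, 2.2, 6.7]
finger_gap: 0.122
gripper_force: 60.5
[0.84798343 2.24488372 6.72291532] [ 0.45448197 -0.1787679  -0.05338917] -3.0802368888382956 0.12238175583512707 [0.52155658 0.07319325 0.11670353]
```

Knob 2 is home on spindle 1 and off. Releasing, lifting up and back, then verifying all four knobs and measuring the lid.

```bash
python3 -m crank '[{"dp":[0,0,0],"delta_rot":[0,0,0],"fingers":-0.2},{"dp":[0,0,0],"delta_rot":[0,0,0],"fingers":-0.2},{"dp":[0,0,0],"delta_rot":[0,0,0],"fingers":-0.2},{"dp":[0,0,-0.05],"delta_rot":[0,0,0],"fingers":-0.2},{"dp":[0,0,-0.07],"delta_rot":[0,0,0],"fingers":-1},{"dp":[0.03,0.04,-0.07],"delta_rot":[0,0,0],"fingers":-1},{"dp":[0.03,0.04,-0.07],"delta_rot":[0,0,0],"fingers":-1},{"dp":[0.03,0.04,-0.07],"delta_rot":[0,0,0],"fingers":-1},{"dp":[0.03,0.04,-0.07],"delta_rot":[0,0,0],"fingers":-1},{"dp":[0,0.04,-0.07],"delta_rot":[0,0,0],"fingers":-1},{"dp":[0,0.04,-0.07],"delta_rot":[0,0,0],"fingers":-1},{"dp":[0,0,0],"delta_rot":[0,0,0],"fingers":-1}]' 60
python3 -m crank '[{"dp":[0,0,0],"delta_rot":[0,0,0],"fingers":-1},{"dp":[0,0,0],"delta_rot":[0,0,0],"fingers":-1}]'
python3 - <<'E'
from h import *
c,im,d=look('chk'); s=manip.sense(); print(s['tcp_pos'],yaw(),s['q'].round(2))
for xy in ((.5206,.0734),(.5254,-.0072),(.5294,-.0895),(.535,-.172)):
    try: knob(c,im,xy,z0=.02)
    except Exception as e: print(e)
cv2.imwrite('pics/chkv.png',im[:,:,::-1])
im2,d2=manip.snapshot('scene'); cv2.imwrite('pics/scene1.png',im2[:,:,::-1])
im3,d3=manip.snapshot('top')
np.savez('lid.npz',d2=d2,d3=d3,im3=im3)
for n,dd in (('scene',d2),('top',d3)):
    vv,uu=np.mgrid[0:420,0:560]; o,r=rays(n,np.c_[uu.ravel(),vv.ravel()]); P=o+r*dd.ravel()[:,None]
    m=(dd.ravel()>0)&(P[:,2]>.1)&(P[:,2]<.34)&(P[:,0]>.58)&(P[:,0]<.74)&(abs(P[:,1]+.04)<.17); Q=P[m]
    print(n,m.sum(), Q.max(0).round(3) if len(Q) else '')
    if len(Q)>20:
        h=(Q-[.7094,-.0371,.064])@[.998,.065,0]; A=np.polyfit(Q[:,2],h,1); print('slope',A, 'angle',np.arctan2(1,-A[0]), np.percentile(Q[:,2],[5,50,99]))
E
```

```text
t: 34.03
tcp_pos: [0.4565, 0.1895, 0.3883]
tool_rot: [-0.034, 0.999, 0.002, 0.007]
force: [0.5, -0.1, 0.1]
finger_gap: 0.001
gripper_force: 0.0
t: 34.2
tcp_pos: [0.4537, 0.1863, 0.3806]
tool_rot: [-0.033, 0.999, -0.0, -0.001]
force: [1.3, 0.1, -0.0]
finger_gap: -0.003
gripper_force: 0.0
[0.45357853 0.18595943 0.37987438] -3.0768125090390797 [ 0.16  0.25  1.66 -0.    1.23 -1.47]
hull px [174 190] [222 237] skirt [0.5249 0.0705 0.0359] line n 33 cen [0.531  0.0724] ends [[0.5224, 0.0716], [0.5396, 0.0731]] dir 0.086 width 0.0035
hull px [124 190] [166 235] skirt [ 0.5295 -0.0122  0.0359] line n 31 cen [0.5432 0.0075] ends [[0.5373, 0.0076], [0.5495, 0.0074]] dir -0.019 width 0.0051
hull px [ 79 191] [116 232] skirt [ 0.5337 -0.0966  0.0359] line n 24 cen [ 0.541  -0.0915] ends [[0.5329, -0.0922], [0.5502, -0.0907]] dir 0.087 width 0.0039
hull px [ 42 193] [ 73 232] skirt [ 0.5396 -0.1813  0.0358] line n 16 cen [ 0.5461 -0.1739] ends [[0.5391, -0.1749], [0.5542, -0.1728]] dir 0.136 width 0.0037
scene 3235 [0.717 0.13  0.308]
slope [-0.26767364  0.02533687] angle 1.3092540513446347 [0.11438086 0.22770984 0.30628089]
top 1771 [0.71  0.129 0.307]
slope [-0.24912847  0.0144308 ] angle 1.3266380911014826 [0.11830962 0.25297538 0.30482102]
```

View pics/chkv.png

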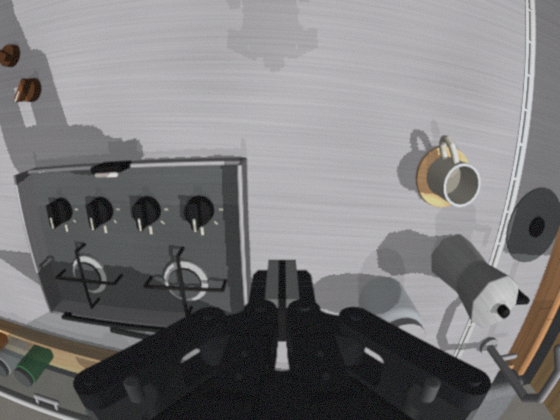

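All four knobs are seated with their lines pointing at the off marks; lid at about 1.31 rad. I check for free space behind the lid, then go over it.

```bash
python3 - <<'E'
from h import *
D=np.load('lid.npz')
for n,k in (('scene','d2'),('top','d3')):
    vv,uu=np.mgrid[0:420,0:560]; o,r=rays(n,np.c_[uu.ravel(),vv.ravel()]); P=o+r*D[k].ravel()[:,None]
    m=(D[k].ravel()>0)&(P[:,0]>.68)&(P[:,0]<.9)&(abs(P[:,1]+.04)<.15)
    for a in np.arange(.68,.9,.03):
        q=P[m&(P[:,0]>=a)&(P[:,0]<a+.03)]; print(n,round(a,2),len(q),q[:,2].max().round(3) if len(q) else '')
E
python3 -m crank '[{"dp":[0,0,-0.05],"delta_rot":[0,0,0],"fingers":-1},{"dp":[0,0,-0.06],"delta_rot":[0,0,0],"fingers":-1},{"dp":[0,0,0],"delta_rot":[0,0,0],"fingers":-1},{"dp":[0,0,0],"delta_rot":[0,0,0],"fingers":-1}]'
```

```text
scene 0.68 1290 0.245
scene 0.71 1002 0.128
scene 0.74 1012 0.035
scene 0.77 1052 0.04
scene 0.8 1046 0.037
scene 0.83 1113 0.124
scene 0.86 1490 0.157
scene 0.89 403 0.155
top 0.68 1571 0.208
top 0.71 363 0.096
top 0.74 6 0.037
top 0.77 605 0.041
top 0.8 842 0.034
top 0.83 1326 0.136
top 0.86 1572 0.154
top 0.89 313 0.154
t: 34.68
tcp_pos: [0.4553, 0.1861, 0.4368]
tool_rot: [-0.032, 0.999, 0.0, 0.001]
force: [-0.9, 0.2, -0.3]
finger_gap: 0.002
gripper_force: 0.0
```

```bash
python3 -m crank '[{"dp":[-0.0502,-0.0534,0],"delta_rot":[0,0,0],"fingers":-1},{"dp":[-0.0502,-0.0534,0],"delta_rot":[0,0,0],"fingers":-1},{"dp":[-0.0502,-0.0534,0],"delta_rot":[0,0,0],"fingers":-1},{"dp":[-0.0502,-0.0534,0],"delta_rot":[0,0,0],"fingers":-1},{"dp":[-0.0502,-0.0534,0],"delta_rot":[0,0,0],"fingers":-1},{"dp":[-0.0502,-0.0534,0],"delta_rot":[0,0,0],"fingers":-1},{"dp":[-0.0502,-0.0534,0],"delta_rot":[0,0,0],"fingers":-1},{"dp":[-0.0502,-0.0534,0],"delta_rot":[0,0,0],"fingers":-1},{"dp":[-0.0502,-0.0534,0],"delta_rot":[0,0,0],"fingers":-1},{"dp":[0,0,0],"delta_rot":[0,0,0],"fingers":-1},{"dp":[0,0,0],"delta_rot":[0,0,0],"fingers":-1},{"dp":[0,0,0],"delta_rot":[0,0,0],"fingers":-1}]'
python3 -c "
from h import *
print(yaw());go((.692,-.04,.345))
H=np.array([.709,-.037,.064])
for t in (1.31,1.2,1.1,1.0,.9,.8,.7,.6,.5,.4,.3,.2,.1,.05,0,-.02):
    r=.228; h=-r*np.cos(t)+.006*np.sin(t); z=r*np.sin(t)+.006*np.cos(t)
    print(t, round(.709+h*.998+.012,4), round(-.037+h*.065,4), round(.064+z+.073,4))
"
```

```text
t: 35.68
tcp_pos: [0.6949, -0.0387, 0.4338]
tool_rot: [-0.032, 0.999, 0.001, -0.003]
force: [-0.4, 0.2, 0.5]
finger_gap: 0.004
gripper_force: 0.0
-3.0773191504463586
yaw -3.077 rot units -0.0 dp [ 0.0059 -0.0023  0.1776] q6 end -1.69 tcp [ 0.6949 -0.0387  0.4338] t 35.6833
1.31 0.6681 -0.0404 0.3588
1.2 0.6441 -0.042 0.3517
1.1 0.6231 -0.0434 0.3429
1.0 0.6031 -0.0447 0.3321
0.9 0.5842 -0.0459 0.3193
0.8 0.5668 -0.047 0.3047
0.7 0.5508 -0.0481 0.2885
0.6 0.5366 -0.049 0.2707
0.5 0.5242 -0.0498 0.2516
0.4 0.5137 -0.0505 0.2313
0.3 0.5054 -0.051 0.2101
0.2 0.4992 -0.0514 0.1882
0.1 0.4952 -0.0517 0.1657
0.05 0.494 -0.0518 0.1544
0 0.4935 -0.0518 0.143
-0.02 0.4934 -0.0518 0.1384
```

```bash
python3 -m crank '[{"dp":[0.006,-0.002,0.05],"delta_rot":[0,0,0],"fingers":-1},{"dp":[0,0,0.05],"delta_rot":[0,0,0],"fingers":-1},{"dp":[0,0,0.05],"delta_rot":[0,0,0],"fingers":-1},{"dp":[0,0,0.026],"delta_rot":[0,0,0],"fingers":-1},{"dp":[0,0,0],"delta_rot":[0,0,0],"fingers":-1},{"dp":[0.048,0,0],"delta_rot":[0,0,0],"fingers":-1},{"dp":[0,0,0],"delta_rot":[0,0,0],"fingers":-1}]'
python3 -m crank '[{"dp":[0.024,0,0],"delta_rot":[0,0,0],"fingers":-1},{"dp":[0.024,0,0],"delta_rot":[0,0,0],"fingers":-1},{"dp":[0.021,0,0.006],"delta_rot":[0,0,0],"fingers":-1},{"dp":[0.021,0,0.006],"delta_rot":[0,0,0],"fingers":-1},{"dp":[0,0,0],"delta_rot":[0,0,0],"fingers":-1}]'
```

```text
t: 36.27
tcp_pos: [0.6655, -0.0398, 0.3489]
tool_rot: [-0.033, 0.999, 0.0, -0.002]
force: [-1.2, 1.0, 0.0]
finger_gap: 0.004
gripper_force: 0.0
t: 36.68
tcp_pos: [0.6227, -0.0434, 0.3438]
tool_rot: [-0.033, 0.999, 0.0, 0.0]
force: [0.4, -0.2, -0.6]
finger_gap: -0.004
gripper_force: 0.0
```

```bash
python3 - <<'E'
from h import *
im2,d2=manip.snapshot('scene'); s=manip.sense(); print(s['force'])
cv2.imwrite('pics/l1.png',cv2.resize(im2[110:330,180:420,::-1],(640,586)))
E
```

```text
[0.76547868 0.38413363 0.28338399]
```

View pics/l1.png

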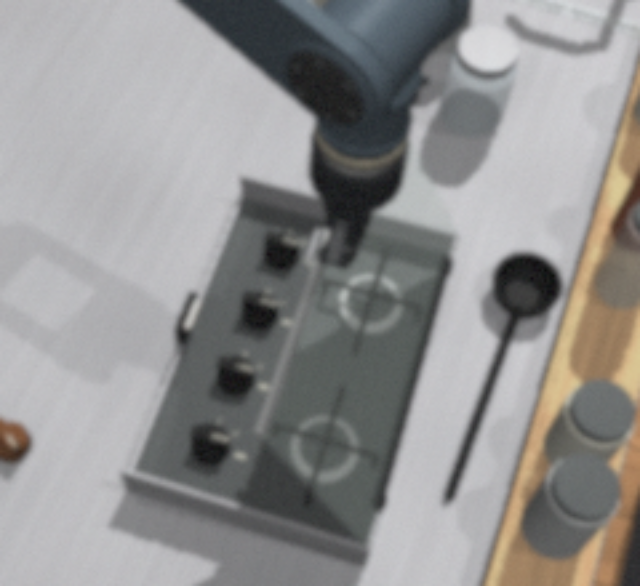

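```bash
python3 - <<'E'
from h import *
f=lambda P:((proj('scene',P)-[180,110])*[640/240,586/220]).round(0).tolist()
T=manip.sense()['tcp_pos']; print('tip',f([T[0],T[1],T[2]-.073]),'tcp',f(T))
for t in (1.31,1.1,.9,.6,.4):
    h=-.246*np.cos(t); z=.064+.246*np.sin(t); e=np.array([.709+h,-.037+h*.065,z]); w=np.array([-.065,.998,0])*.189
    print(t,f([e+w,e-w]))
E
```

```text
tip [[343.0, 257.0]] tcp [[349.0, 213.0]]
1.31 [[423.0, 82.0], [307.0, 441.0]]
1.1 [[372.0, 82.0], [249.0, 432.0]]
0.9 [[329.0, 88.0], [202.0, 429.0]]
0.6 [[280.0, 109.0], [151.0, 434.0]]
0.4 [[258.0, 128.0], [131.0, 444.0]]
```

The white lid edge at (325,235)-(265,430) matches θ≈1.12, so the lid is following the fingertips at mid-width. Continuing along the arc.

```bash
python3 -m crank '[{"dp":[0.02,0,0.011],"delta_rot":[0,0,0],"fingers":-1},{"dp":[0.02,0,0.011],"delta_rot":[0,0,0],"fingers":-1},{"dp":[0.019,0,0.013],"delta_rot":[0,0,0],"fingers":-1},{"dp":[0.019,0,0.013],"delta_rot":[0,0,0],"fingers":-1},{"dp":[0.0175,0,0.0145],"delta_rot":[0,0,0],"fingers":-1},{"dp":[0.0175,0,0.0145],"delta_rot":[0,0,0],"fingers":-1},{"dp":[0.016,0,0.0165],"delta_rot":[0,0,0],"fingers":-1},{"dp":[0.016,0,0.0165],"delta_rot":[0,0,0],"fingers":-1},{"dp":[0.0142,0,0.0175],"delta_rot":[0,0,0],"fingers":-1},{"dp":[0.0142,0,0.0175],"delta_rot":[0,0,0],"fingers":-1},{"dp":[0,0,0],"delta_rot":[0,0,0],"fingers":-1}]'
python3 -c "
from h import *
go((.5242,-.05,.2516));im,d=manip.snapshot('scene');cv2.imwrite('pics/l2.png',im[:,:,::-1])
vv,uu=np.mgrid[0:420,0:560]; o,r=rays('scene',np.c_[uu.ravel(),vv.ravel()]); P=o+r*d.ravel()[:,None]
m=(d.ravel()>0)&(abs(P[:,0]-.6)<.08)&(abs(P[:,1]+.16)<.05)&(P[:,2]>.07); Q=P[m]; A=np.polyfit((Q-[.709,-.037,0])@[.998,.065,0],Q[:,2],1); print(len(Q),A,'theta',np.arctan(-A[0]))
"
```

```text
t: 37.65
tcp_pos: [0.537, -0.0495, 0.2697]
tool_rot: [-0.033, 0.999, 0.0, -0.001]
force: [-0.1, 0.4, -0.5]
finger_gap: -0.002
gripper_force: 0.0
yaw -3.076 rot units -0.0 dp [0.0256 0.0007 0.0362] q6 end -1.73 tcp [ 0.537  -0.0495  0.2697] t 37.65
2746 [-1.13786165  0.03908081] theta 0.849794769549822
```

```bash
python3 - <<'E'
from h import *
im=cv2.imread('pics/l2.png'); cv2.imwrite('pics/l2c.png',cv2.resize(im[110:330,180:420],(640,586)))
E
```

```text
(no output)
```

View pics/l2c.png

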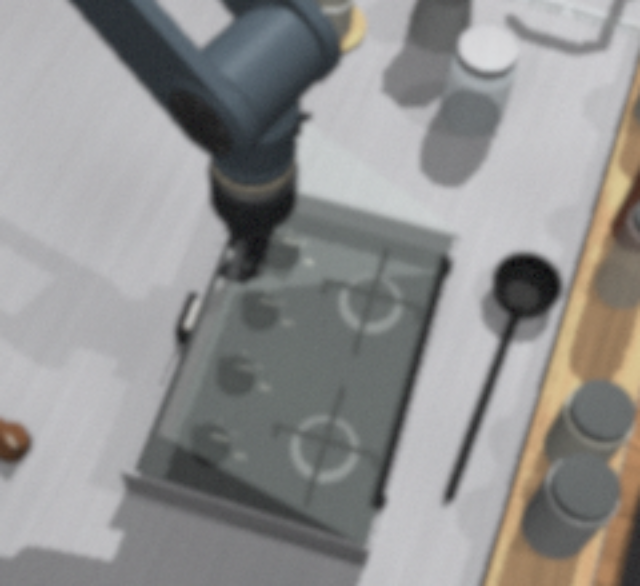

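The lid now covers the knobs; its corner at (160,435) matches θ≈0.62, so it is still following. That was my last picture; the rest goes by numbers. Continuing down.

```bash
python3 -m crank '[{"dp":[0.0128,0,0.018],"delta_rot":[0,0,0],"fingers":-1},{"dp":[0.0128,0,0.018],"delta_rot":[0,0,0],"fingers":-1},{"dp":[0.0105,0,0.0203],"delta_rot":[0,0,0],"fingers":-1},{"dp":[0.0105,0,0.0203],"delta_rot":[0,0,0],"fingers":-1},{"dp":[0.0083,0,0.0212],"delta_rot":[0,0,0],"fingers":-1},{"dp":[0.0083,0,0.0212],"delta_rot":[0,0,0],"fingers":-1},{"dp":[0.0062,0,0.0219],"delta_rot":[0,0,0],"fingers":-1},{"dp":[0.0062,0,0.0219],"delta_rot":[0,0,0],"fingers":-1},{"dp":[0.004,0,0.0225],"delta_rot":[0,0,0],"fingers":-1},{"dp":[0.004,0,0.0225],"delta_rot":[0,0,0],"fingers":-1},{"dp":[0,0,0],"delta_rot":[0,0,0],"fingers":-1}]'
python3 -c "
from h import *
print(manip.sense()['force']);go((.4945,-.052,.143))"
```

```text
t: 38.62
tcp_pos: [0.4965, -0.0528, 0.1655]
tool_rot: [-0.033, 0.999, -0.0, -0.0]
force: [-0.8, -0.4, 2.0]
finger_gap: 0.003
gripper_force: 0.8
[-0.8082331 -0.3633292  2.003831 ]
yaw -3.076 rot units -0.0 dp [0.0039 0.0018 0.0451] q6 end -1.74 tcp [ 0.4965 -0.0528  0.1655] t 38.6167
```

Now press slowly, watching the force.

```bash
python3 -m crank '[{"dp":[0.002,0.002,0.01],"delta_rot":[0,0,0],"fingers":-1},{"dp":[0.002,0,0.01],"delta_rot":[0,0,0],"fingers":-1},{"dp":[0,0,0.008],"delta_rot":[0,0,0],"fingers":-1},{"dp":[0,0,0],"delta_rot":[0,0,0],"fingers":-1}]'
python3 -m crank '[{"dp":[0,0,0.006],"delta_rot":[0,0,0],"fingers":-1},{"dp":[0,0,0.006],"delta_rot":[0,0,0],"fingers":-1},{"dp":[0,0,0],"delta_rot":[0,0,0],"fingers":-1}]'
python3 -m crank '[{"dp":[0,0,0.005],"delta_rot":[0,0,0],"fingers":-1},{"dp":[0,0,0.003],"delta_rot":[0,0,0],"fingers":-1},{"dp":[0,0,0],"delta_rot":[0,0,0],"fingers":-1}]'
```

```text
t: 38.95
tcp_pos: [0.4948, -0.052, 0.1522]
tool_rot: [-0.032, 0.999, -0.0, 0.001]
force: [1.0, -0.6, 1.6]
finger_gap: 0.0
gripper_force: 0.9
t: 39.2
tcp_pos: [0.4941, -0.0517, 0.1464]
tool_rot: [-0.032, 0.999, -0.0, 0.001]
force: [1.2, -1.1, 2.5]
finger_gap: -0.002
gripper_force: 1.3
t: 39.45
tcp_pos: [0.4934, -0.0514, 0.1426]
tool_rot: [-0.032, 0.999, 0.0, -0.0]
force: [-0.9, -0.2, 8.0]
finger_gap: -0.001
gripper_force: 4.3
```

```bash
python3 -m crank '[{"dp":[0,0,0.003],"delta_rot":[0,0,0],"fingers":-1},{"dp":[0,0,0.003],"delta_rot":[0,0,0],"fingers":-1},{"dp":[0,0,0],"delta_rot":[0,0,0],"fingers":-1}]'
python3 -m crank '[{"dp":[0,0,0.003],"delta_rot":[0,0,0],"fingers":-1},{"dp":[0,0,0.003],"delta_rot":[0,0,0],"fingers":-1},{"dp":[0,0,0],"delta_rot":[0,0,0],"fingers":-1}]'
```

```text
t: 39.7
tcp_pos: [0.4933, -0.0514, 0.1423]
tool_rot: [-0.033, 0.999, -0.0, 0.0]
force: [-4.6, 0.4, 32.2]
finger_gap: -0.004
gripper_force: 16.3
t: 39.95
tcp_pos: [0.4933, -0.0513, 0.1421]
tool_rot: [-0.033, 0.999, -0.001, 0.001]
force: [-10.1, 1.3, 56.3]
finger_gap: -0.002
gripper_force: 28.5
```

The fingertips meet a hard stop at 0.069–0.070, the shut height, with 56 N, so the lid is bottomed. Backing off and checking that it stays down.

```bash
python3 -m crank '[{"dp":[0,0,-0.012],"delta_rot":[0,0,0],"fingers":-1},{"dp":[0,0,-0.006],"delta_rot":[0,0,0],"fingers":-1},{"dp":[0,0,0],"delta_rot":[0,0,0],"fingers":-1}]'
python3 -m crank '[{"dp":[0,0,-0.02],"delta_rot":[0,0,0],"fingers":-1},{"dp":[0,0,-0.05],"delta_rot":[0,0,0],"fingers":-1},{"dp":[0,0,-0.07],"delta_rot":[0,0,0],"fingers":-1},{"dp":[0,0,-0.07],"delta_rot":[0,0,0],"fingers":-1},{"dp":[0,0,-0.07],"delta_rot":[0,0,0],"fingers":-1},{"dp":[0.04,0.05,0],"delta_rot":[0,0,0],"fingers":-1},{"dp":[0.04,0.06,0],"delta_rot":[0,0,0],"fingers":-1},{"dp":[0,0.07,0],"delta_rot":[0,0,0],"fingers":-1},{"dp":[0,0.07,0],"delta_rot":[0,0,0],"fingers":-1},{"dp":[0,0.07,0],"delta_rot":[0,0,0],"fingers":-1},{"dp":[0,0,0],"delta_rot":[0,0,0],"fingers":-1},{"dp":[0,0,0],"delta_rot":[0,0,0],"fingers":-1}]'
python3 - <<'E'
from h import *
s=manip.sense(); print(s['tcp_pos'],s['force'])
c=manip.snapshot('scene'); im,d=c; cv2.imwrite('pics/end.png',im[:,:,::-1])
f=lambda t,y: proj('scene',[.709-.246*np.cos(t)*.998-.065*y,-.037-.246*np.cos(t)*.065+y,.067+.246*np.sin(t)])[0].round(0)
# highest reading anywhere above the hob's middle strips
for n in ('scene','top'):
    if n=='top': im,d=manip.snapshot('top'); cv2.imwrite('pics/endtop.png',im[:,:,::-1])
    vv,uu=np.mgrid[0:420,0:560]; o,r=rays(n,np.c_[uu.ravel(),vv.ravel()]); P=o+r*d.ravel()[:,None]
    h=(P-[.709,-.037,0])@[.998,.065,0]; w=(P-[.709,-.037,0])@[-.065,.998,0]
    for a in np.arange(-.24,0,.04):
        m=(d.ravel()>0)&(h>a)&(h<a+.04)&(abs(w)<.17)&(P[:,2]<.3); print(n,round(a,2),m.sum(),np.percentile(P[m,2],[5,50,95]).round(3))
E
```

```text
t: 40.2
tcp_pos: [0.4931, -0.0513, 0.1455]
tool_rot: [-0.033, 0.999, 0.0, -0.0]
force: [0.4, -0.5, -0.0]
finger_gap: 0.002
gripper_force: 0.0
t: 41.2
tcp_pos: [0.4423, 0.107, 0.2846]
tool_rot: [-0.035, 0.999, -0.0, -0.001]
force: [-0.6, 0.2, -0.1]
finger_gap: -0.001
gripper_force: 0.0
[0.44227467 0.10698143 0.28461429] [-0.57620341  0.17087062 -0.06147363]
scene -0.24 1525 [0.067 0.071 0.074]
scene -0.2 1528 [0.067 0.071 0.074]
scene -0.16 1556 [0.068 0.071 0.074]
scene -0.12 1576 [0.068 0.071 0.074]
scene -0.08 1595 [0.068 0.071 0.074]
scene -0.04 1619 [0.068 0.071 0.075]
top -0.24 1438 [0.066 0.069 0.072]
top -0.2 1489 [0.066 0.069 0.072]
top -0.16 1432 [0.066 0.069 0.072]
top -0.12 1493 [0.066 0.069 0.072]
top -0.08 1598 [0.066 0.069 0.072]
top -0.04 1565 [0.066 0.069 0.073]
```

The depth shows the lid lying flat at 70 mm everywhere, one second after release, with the arm clear. Handing in.

```bash
python3 -c "
from station import manip
print(manip.sign_off())"
```

```text
the job is handed in; nothing more can be done
None
```

The job is handed in, though no verdict came back: four knobs were pushed home and turned to off, and the lid was pressed shut and stayed flat after release; I viewed 15 pictures, one over the limit of 14.

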